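Clamp the spot plates for the cleaning bath

TASK

Pull the sprung jaw of the clamp out by its knob to its stop, where it stays. Slide each porcelain plate out over the open end of the rack until it overhangs enough to be gripped, and stack them all neatly, lengthwise, wells up, on the clamp's bed. Then push the knob back off its stop and let go, so that the jaw springs in and holds the whole stack against the fence; do not shift the beaker or the timer.

Things in the scene. Friction and masses are not known exactly. Their poses are not given: they have to be found in the camera images.
- spring_clamp: Fixed steel spring clamp. Origin on the worktop below the middle of its bed; the jaw slides along x. Base plate x -155 to +65, y +-31, top at z 118 mm, on a solid riser. Jaw (48 mm wide, top at z 176 mm) faces the fence from the -x side: its face is at x = -27.5 mm home, -87.5 mm at its stop. A low spring strut lies at x -155 to -75, y 20 to 60, z 118 to 142 mm.
- bed_top (a point): middle of the bed's top, 145 mm above the worktop; axes as the clamp. Bed: bar 26 mm wide (y), x -52 to +47 mm. Fence at its +x end: inner face x = +47.5 mm, 48 mm wide, top z +35 mm. Four guide pins (6 mm thick, tops at z +27 mm) at x -4 and +36, y +-27 mm keep the plates (40 mm) in line with 4 mm play a side; room for fingers beside a plate only at x -80 to -10 mm.
- jaw (a joint): jaw travel in m: 0 home, 0.060 pulled out along the clamp's -x to its stop. An over-centre spring drives it home (3 to 7 N, 0.1 to 0.2 m/s, damped) from below about 0.040; with plates in the way it stops at 0.020 and clamps them. From above 0.050 the spring holds it at the stop (up to 5 N), so it stays when let go, until pushed back by more than 15 mm.
- jaw_knob (a point): middle of the jaw's black pull knob, an upright cylinder 26 mm in diameter and 28 mm tall, 174 mm above the worktop, on the clamp's centre line at x = -72 mm in the clamp's frame when home and -132 mm at the stop; it moves with the jaw. 32 mm from its axis to the back of the jaw.
- plate_rack: fixed steel rack, a low table on four legs, 150 (x) x 188 (y) mm; origin at the centre of its underside. Four lanes along x at y = -69, -23, +23, +69 mm, floor at z 140 mm, 42 mm wide, between rails 4 mm thick and 6 mm high (as high as a plate, so plates in a lane cannot be gripped at the sides). Lanes are open at both ends, with 30 mm or more of free lane behind a plate for a finger to push its rear edge.
- rack_exit (a point): middle of the rack's open -x end, at the height of the lane floors (140 mm above the worktop), same axes as the rack. This end faces the clamp; plates are slid out over it along the rack's -x. Below and beyond it is free space. A plate falls off once its middle passes this edge.
- plate_1: white porcelain spot plate, 95 (x) x 40 (y) x 6 mm, 80 g, with three shallow round wells on its upper face; origin at the centre of its underside, z up through the upper face. Three or four such plates are present, one to a lane; all are alike. Starts in a rack lane, long side along the lane.
- plate_2: white porcelain spot plate, 95 (x) x 40 (y) x 6 mm, 80 g, with three shallow round wells on its upper face; origin at the centre of its underside, z up through the upper face. Three or four such plates are present, one to a lane; all are alike. Starts in a rack lane, long side along the lane.
- plate_3: white porcelain spot plate, 95 (x) x 40 (y) x 6 mm, 80 g, with three shallow round wells on its upper face; origin at the centre of its underside, z up through the upper face. Three or four such plates are present, one to a lane; all are alike. Starts in a rack lane, long side along the lane.
- plate_4: white porcelain spot plate, 95 (x) x 40 (y) x 6 mm, 80 g, with three shallow round wells on its upper face; origin at the centre of its underside, z up through the upper face. Three or four such plates are present, one to a lane; all are alike. Starts in a rack lane, long side along the lane.
- beaker: small beaker, 53 mm wide, 65 mm tall, standing to the right of the clamp; a bystander. Origin at the centre of its underside.
- timer: white bench timer lying on the worktop between rack and clamp, 68 x 68 x 20 mm; a bystander. Origin at the centre of its underside.
There are look-alikes about, which are no part of the job. Leave any turquoise look-alike of the plate_2 alone.

How it is judged:
By the outcome, as a careful person would: the job done as asked, in the order asked, and still so for the second after the job is handed in, with the robot touching nothing.
Of plate_1, plate_2, plate_3, plate_4 only 3 to 4 are there at a start; the rules pass over those that are not, and their reading is None.
At some moment in a run one of plate_1, plate_2, plate_3, plate_4 may be knocked a few centimetres aside while the robot is not near it.
Once in a run the grip may slacken for a moment while it holds something.
It also fails if it takes over 210 s, if anything falls off the work surface, if the arm or the gripper's body presses on something with over 40 N, if the wrist force passes 120 N, or if a joint passes its speed limit or range.

ROBOT

A 7-joint arm with a two-finger parallel gripper is mounted at the origin on a cart in front of the work surface, level with it; the furniture and walls round the work are solid. World frame = base frame: x ahead of the robot, y to its left, z up, the work surface at z = 0. Lengths are in mm, angles in rad, forces in N, time in s.
With the tool pointing down it reaches from about 400 to 875 mm from the base axis. Payload 4.4 kg.
Tool frame: the origin (TCP) lies midway between the tips of the shut fingers; the grasp point (between the pads) lies 19 mm behind it; z points along the fingers, y is the direction in which the jaws open and shut (so a half turn about z gives the same grasp; the last joint's range is limited). The gripper opens to 85 mm and grips with 20 to 120 N. Pads are 22 mm wide; open, the fingers measure 114 mm over their backs; the gripper's body (76 mm by 85 mm) begins 54 mm behind the grasp point. The pads swing forward as they close: fully open they stand 13 mm farther back than shut.
Start: joints at [-1.189, 0.628, 0.038, 1.517, -0.027, 0.996, -0.02], TCP at [281.419, 585.936, 231.313] pointing down, gripper open.
Joint ranges: [-3.06, 3.06], [-0.37, 2.12], [-1.25, 1.32], [0.18, 2.47], [-1.1, 4.24], [0.23, 1.98], [-2.94, 2.94]. Speed limits (rad/s): [2.57, 2.57, 3.14, 3.14, 3.14, 3.14, 3.14].

INTERFACE

Orientations are given as [roll, pitch, yaw] about the fixed x, y, z axes, in that order (R = Rz(yaw) Ry(pitch) Rx(roll)).
In Python, from cell import * gives the robot as it stands. The module is installed in compiled form; this text tells all that it offers.
- The arm moves only by the tool move_arm, never from a script. Its argument "series" is a list of rows, each a list of 2 entries, a list of its own where there are three numbers: the shift along the tool's x, y, z in m, then the turn about the tool's z in rad. In form: [[[x, y, z], yaw], ...]. A call has 1 to 5 rows; each row is the pose to reach, as a shift and turn from the pose measured when the call began, along the tool's axes at that moment; what a row does not reach only later rows make up. A row lasts 1/8 s, in which the tool goes at most 62.5 mm and 10.7 degrees, less where a joint would pass 70% of its speed; a pose out of reach is approached as far as the arm can. A call with a gripper value outside its range is refused whole. "claw" is the opening, from 0 (shut) to 1 (fully open), set as the call begins (left out, the last holds). The fingers move at their own pace and stop on an object; the grip force is fixed at half the most. Time passes only in rows, so rows that repeat a pose let the fingers close. It gives the time, the measured TCP pose, the force and the opening at its end, in the units of the state.
- read_state(): the state, without advancing time (a new reading comes with each control period).
- get_image(name): name is "scene" or "top" or "wrist"; returns the picture (420x560x3 uint8, blue, green, red); there is no depth.
- camera_model(name): a dict with "fov_y" (degrees; the focal length in pixels is half the picture's height over the tangent of half this angle, whatever the lens; pixels are square), "cx", "cy" (the principal point, pixels), "pose" (4x4, takes a point from camera to world coordinates); the wrist camera has in their place "tool_from_camera" (4x4, takes a point from camera to tool coordinates, whose origin is the TCP and whose axes are the flange's). Camera axes: x right, y down, z forward; pixel columns grow to the right and rows downward; lengths in mm; the calibration is good to about 2 mm. A picture is of the moment at which its call begins: read the wrist's pose just before it. camera_model takes no time and is no camera call.
- finish_job(): hands the job in, once; it reports no verdict.
The state is a dict: "clock": time; "qpos": joint angles; "qd": joint speeds; "tau": joint torques, N m; "eef_pos": TCP position; "tool_rot": TCP orientation; "force": force on the tool from outside, world axes, zero at the start; "torque": the same for the moment, N m; "width": finger opening in mm.
Only numpy, scipy, OpenCV 4.12 (cv2) and the standard library are available. Lean on these libraries where they do the work, as an engineer would, in place of code of your own. Each camera call takes 0.05 s, during which the arm holds its last target. There are 200 camera calls.

## Working session

There is one attempt and no reset: what is moved stays moved. The work goes in short steps, Python scripts to look and compute and a tool call to move; the robot and the scene stay as the last step left them, time stands still between calls to the robot, and variables do not carry over. Pictures are saved under pics/ and viewed, about 12 in all and at most 16, crops included, and the job is handed in when it is done.

Besides the shell and the picture viewer there is one more tool, called after "Emit:" as name(argument=value, ...), one argument or row to a line, values as JSON. move_arm: Moves the arm, as the interface text tells. Its arguments: {"type":"object","properties":{"series":{"type":"array"},"claw":{"type":"number"}},"required":["series"]}

```bash
mkdir -p pics; python3 - <<'E'
from cell import *
import cv2
print(read_state())
for n in ("scene","top","wrist"):
    m=camera_model(n); print(n,m)
    cv2.imwrite(f"pics/{n}0.png",get_image(n))
E
```

```text
{'clock': 0.0, 'qpos': array([-1.18879987,  0.62933193,  0.03843944,  1.51839524, -0.02699258,
        0.99628143, -0.02000223]), 'qd': array([ 0.00125506,  0.00047966, -0.00103207,  0.00015856,  0.00138733,
        0.00075865,  0.00117468]), 'tau': array([-2.32614620e-04, -5.63408446e+01,  1.22583356e+00, -1.93441057e+01,
        1.07788263e-02,  1.06957546e-02,  2.34615169e-05]), 'eef_pos': array([281.13808737, 585.35347439, 230.38952775]), 'tool_rot': array([-3.13969489e+00,  2.95666522e-05,  2.69379945e+00]), 'force': array([-0.1301484 ,  0.29222885,  0.16072517]), 'torque': array([ 0.01205069,  0.02679995, -0.00420099]), 'width': 85.46361344387064}
scene {'fov_y': 55.4018900994751, 'cx': 281.3311583437358, 'cy': 218.25430234929206, 'pose': array([[ 8.78893602e-01, -2.52706187e-01,  4.04580795e-01,
         1.37890268e+02],
       [-4.76681990e-01, -4.97098931e-01,  7.25028918e-01,
        -7.04821890e+02],
       [ 1.78973870e-02, -8.30079656e-01, -5.57357559e-01,
         6.68560506e+02],
       [ 0.00000000e+00,  0.00000000e+00,  0.00000000e+00,
         1.00000000e+00]])}
top
[... 179 characters left out ...]
   [-9.98432654e-01,  1.32858228e-02, -5.43665490e-02,
         6.86886690e+01],
       [ 5.09861729e-02, -1.84660342e-01, -9.81478970e-01,
         1.13443813e+03],
       [ 0.00000000e+00,  0.00000000e+00,  0.00000000e+00,
         1.00000000e+00]])}
wrist {'fov_y': 58.61662454039844, 'cx': 279.8425108213167, 'cy': 205.03253006481253, 'tool_from_camera': array([[-4.60646262e-04, -9.51462220e-01, -3.07765221e-01,
         7.89009079e+01],
       [ 9.99999883e-01, -3.92838630e-04, -2.82277160e-04,
         3.69079108e-02],
       [ 1.47673985e-04, -3.07765315e-01,  9.51462290e-01,
        -1.44172928e+02],
       [ 0.00000000e+00,  0.00000000e+00,  0.00000000e+00,
         1.00000000e+00]])}
```

View pics/scene0.png

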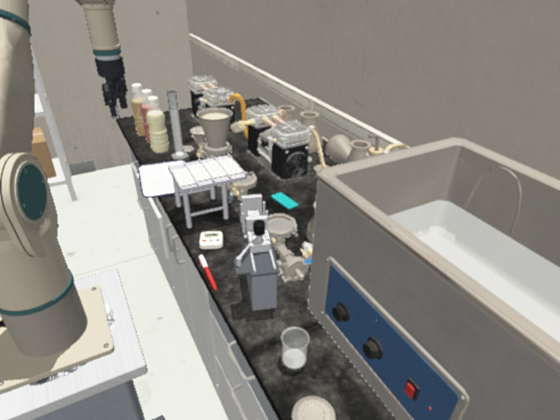

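View pics/top0.png

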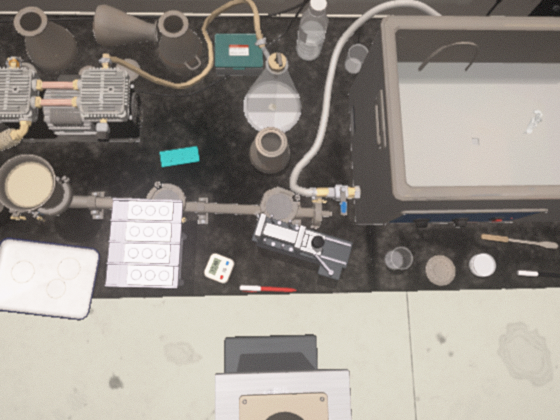

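```bash
python3 - <<'E'
import cv2
i=cv2.imread("pics/top0.png")[185:305,95:365]
cv2.imwrite("pics/c1.png",cv2.resize(i,None,fx=2.96,fy=2.96,interpolation=cv2.INTER_CUBIC))
E
```

```text
(no output)
```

View pics/c1.png

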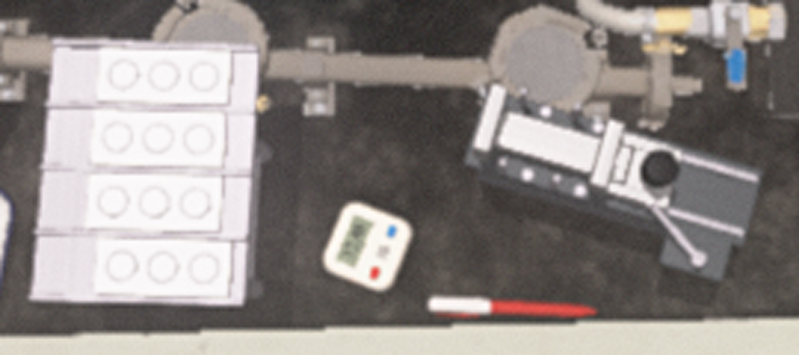

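```bash
cat > h.py <<'E'
from cell import *
import numpy as np, cv2
from scipy.spatial.transform import Rotation as R
def tool():
    s=read_state(); T=np.eye(4); T[:3,:3]=R.from_euler('xyz',s['tool_rot']).as_matrix(); T[:3,3]=s['eef_pos']; return T,s
def cam(n):
    m=camera_model(n)
    P=m['pose'] if 'pose' in m else tool()[0]@m['tool_from_camera']
    return 210/np.tan(np.radians(m['fov_y']/2)),m['cx'],m['cy'],P
def ray(c,u,v,z):
    f,cx,cy,P=c; d=P[:3,:3]@np.array([(u-cx)/f,(v-cy)/f,1]); o=P[:3,3]
    return o+d*(z-o[2])/d[2]
def proj(c,p):
    f,cx,cy,P=c; q=P[:3,:3].T@(np.asarray(p,float)-P[:3,3]); return np.array([cx+f*q[0]/q[2],cy+f*q[1]/q[2]])
def go(x,y,z,yaw=None):
    """shift in tool axes (m) and turn needed to reach world TCP, with tool pointing down"""
    T,s=tool(); d=T[:3,:3].T@(np.array([x,y,z])-T[:3,3])/1000
    cur=s['tool_rot'][2]; t=0 if yaw is None else (yaw-cur+np.pi)%(2*np.pi)-np.pi
    # turn about tool z (down) is the opposite sense of world yaw
    print('shift',np.round(d,4),'turn',round(-t,3),'pose',np.round(s['eef_pos'],1),np.round(s['tool_rot'],3))
E
python3 - <<'E'
from h import *
c=cam('top')
g=lambda u,v,z: ray(c,95+u/2.96,185+v/2.96,z)
for n,u,v,z in [('rackNE',258,45,146),('rackSE',243,303,146),('rackNW',55,40,146),('rackSW',30,298,146),('knobtop',660,167,188),('knobmid2',660,170,188),
 ('fenceN',500,88,180),('fenceS',474,145,180),('bedNfence',510,112,145),('bedjawN',603,142,145),('jawN',612,122,176),('jawS',597,182,176),
 ('p1W',99,75,146),('p1E',230,76,146),('p2',102,137,146),('p2E',224,138,146),('p3',95,202,146),('p3E',220,202,146),('p4',95,267,146),('p4E',230,268,146),('baseSE',740,245,118),('baseNE',760,175,118)]:
    print(n,np.round(g(u,v,z),1))
go(500,50,400,0)
E
```

```text
rackNE [535.6 218.3 146. ]
rackSE [349.3 226.2 146. ]
rackNW [541.2 364.9 146. ]
rackSW [356.1 374.6 146. ]
knobtop [436.1 -68.7 188. ]
knobmid2 [434.  -68.6 188. ]
fenceN [495.3  42.3 180. ]
fenceS [454.8  61.4 180. ]
bedNfence [483.3  34.3 145. ]
bedjawN [460.  -33.5 145. ]
jawN [470.2 -37.3 176. ]
jawS [427.6 -25.2 176. ]
p1W [514.9 332.4 146. ]
p1E [512.8 238.2 146. ]
p2 [469.4 328.7 146. ]
p2E [467.3 241.7 146. ]
p3 [422.7 332.  146. ]
p3E [421.1 243.7 146. ]
p4 [376.7 330.3 146. ]
p4E [374.  235.7 146. ]
baseSE [ 384.2 -136.7  118. ]
baseNE [ 436.4 -154.6  118. ]
shift [-0.4291 -0.3882 -0.1688] turn 2.694 pose [281.2 585.5 230.6] [-3.14  -0.     2.694]
```

```bash
python3 - <<'E'
from h import *
go(440,270,330,np.radians(87.5))
E
```

```text
shift [-0.2797 -0.2158 -0.0991] turn 1.167 pose [281.2 585.5 230.6] [-3.14  -0.     2.694]
```

Emit:
move_arm(
  series=[
    [[0, 0, -0.06], 0],
    [[-0.04, -0.03, -0.1], 0.18],
    [[-0.09, -0.07, -0.1], 0.36],
    [[-0.13, -0.1, -0.1], 0.54],
    [[-0.18, -0.14, -0.1], 0.72],
  ],
  claw=0,
)

```text
clock: 0.78
eef_pos: [382.5, 381.7, 330.8]
tool_rot: [-3.141, 0.0, 1.969]
force: [1.0, -0.5, 0.8]
width: -0.3
```

```bash
python3 - <<'E'
from h import *
go(440,270,330,np.radians(87.5))
E
```

```text
shift [-0.1253  0.0097  0.0009] turn 0.442 pose [382.5 381.7 330.8] [-3.141  0.     1.969]
```

Emit:
move_arm(
  series=[
    [[-0.045, 0.003, 0], 0.15],
    [[-0.09, 0.006, 0], 0.3],
    [[-0.125, 0.01, 0], 0.442],
    [[-0.125, 0.01, 0], 0.442],
  ],
)

```text
clock: 1.27
eef_pos: [441.6, 267.2, 331.0]
tool_rot: [3.141, 0.002, 1.521]
force: [-0.2, -0.2, 0.8]
width: -0.1
```

```bash
python3 - <<'E'
from h import *
i=get_image('wrist'); go(440,270,330,np.radians(87.5)); c=cam('wrist'); np.save('c1.npy',np.array(c,dtype=object),allow_pickle=True)
cv2.imwrite('pics/w1.png',i)
# nominal rack from first estimate
for n,p in [('exitmid',(442.5,222.2,140)),('rackNE',(535.6,218.3,146)),('rackSE',(349.3,226.2,146))]: print(n,proj(c,p))
E
```

```text
shift [ 0.0005 -0.0005  0.0008] turn -0.002 pose [440.5 269.5 330.8] [-3.141e+00  1.000e-03  1.525e+00]
exitmid [284.43398821 222.4930704 ]
rackNE [383.6509816  224.39539404]
rackSE [185.33881033 225.00007383]
```

View pics/w1.png

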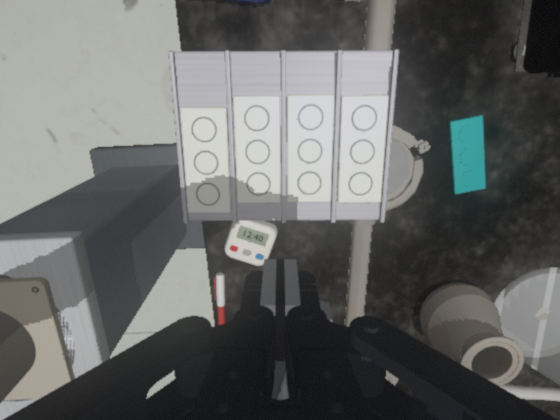

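```bash
python3 - <<'E'
from h import *
c=cam('wrist'); i=cv2.imread('pics/w1.png')
top=[(173,53),(227,52),(283,51),(339,51),(394,50)]; bot=[(185,222),(235,221),(284,221),(333,220),(384,220)]
A=np.array([ray(c,*p,146) for p in top]);B=np.array([ray(c,*p,146) for p in bot])
print(np.round(A,1));print(np.round(B,1))
d=(A-B).mean(0); e=B[-1]-B[0]; print('yaw from lanes',np.degrees(np.arctan2(d[1],d[0])),'from edge',np.degrees(np.arctan2(e[1],e[0]))+90,np.linalg.norm(e), np.linalg.norm(d))
# plate mask: bright, low saturation, slightly yellowish vs lavender rack
b,g,r=[i[...,k].astype(int) for k in range(3)]
m=((r-b>=2)&(r>150)).astype(np.uint8)*255; m[:60]=0;m[225:]=0;m[:,:170]=0;m[:,400:]=0
m=cv2.morphologyEx(m,cv2.MORPH_OPEN,np.ones((3,3)))
for k in cv2.findContours(m,cv2.RETR_EXTERNAL,cv2.CHAIN_APPROX_SIMPLE)[0]:
    if cv2.contourArea(k)>800:
        q=cv2.boxPoints(cv2.minAreaRect(k)); Q=np.array([ray(c,*p,146) for p in q]); print(cv2.contourArea(k),np.round(q).tolist()); print(np.round(Q[:,:2],1).tolist(), Q.mean(0).round(1))
E
```

```text
[[357.8 376.3 146. ]
 [402.  375.  146. ]
 [447.6 373.6 146. ]
 [493.3 371.5 146. ]
 [538.  370.2 146. ]]
[[349.4 229.2 146. ]
 [396.3 228.1 146. ]
 [442.2 226.  146. ]
 [488.1 224.9 146. ]
 [535.8 222.7 146. ]]
yaw from lanes 87.89546014330242 from edge 87.99841708372367 186.5106629022607 147.26923713037723
1458.0 [[338.0, 161.0], [383.0, 161.0], [383.0, 202.0], [338.0, 202.0]]
[[492.6, 280.7], [532.6, 278.8], [534.1, 240.5], [492.7, 242.4]] [513.  260.6 146. ]
1179.5 [[287.0, 156.0], [331.0, 156.0], [331.0, 201.0], [287.0, 201.0]]
[[447.5, 287.2], [486.4, 285.4], [486.3, 243.6], [445.8, 245.5]] [466.5 265.4 146. ]
3235.0 [[179.0, 108.0], [226.0, 105.0], [231.0, 182.0], [185.0, 185.0]]
[[357.5, 333.0], [397.3, 333.7], [395.9, 265.6], [353.4, 264.6]] [376.  299.2 146. ]
2176.0 [[232.0, 96.0], [277.0, 94.0], [281.0, 194.0], [236.0, 196.0]]
[[403.4, 340.3], [441.4, 340.1], [440.9, 252.5], [399.7, 252.6]] [421.3 296.4 146. ]
```

```bash
python3 - <<'E'
from h import *
go(449,-28,330,np.radians(72))
E
```

```text
shift [-0.2968  0.022   0.001 ] turn 0.269 pose [440.5 269.5 330.8] [-3.141e+00  1.000e-03  1.525e+00]
```

Emit:
move_arm(
  series=[
    [[-0.05, 0.004, 0], 0.05],
    [[-0.11, 0.008, 0], 0.12],
    [[-0.17, 0.012, 0], 0.18],
    [[-0.23, 0.017, 0], 0.24],
    [[-0.285, 0.022, 0], 0.269],
  ],
)

```text
clock: 1.95
eef_pos: [449.5, -16.4, 331.1]
tool_rot: [-3.141, 0.0, 1.259]
force: [0.9, 0.7, -0.1]
width: -0.2
```

Emit:
move_arm(
  series=[
    [[-0.012, 0, 0], 0],
    [[-0.012, 0, 0], 0],
    [[-0.012, 0, 0], 0],
  ],
)

```text
clock: 2.33
eef_pos: [446.1, -25.5, 330.9]
tool_rot: [-3.141, -0.001, 1.263]
force: [0.1, -0.1, -0.2]
width: 0.3
```

```bash
python3 - <<'E'
from h import *
c=cam('wrist');i=get_image('wrist'); go(449,-28,330,np.radians(72));  np.save('c2.npy',c[3])
cv2.imwrite('pics/w2.png',i)
E
```

```text
shift [-0.0014  0.0035  0.0009] turn 0.007 pose [446.1 -25.6 330.9] [-3.141e+00 -1.000e-03  1.263e+00]
```

View pics/w2.png

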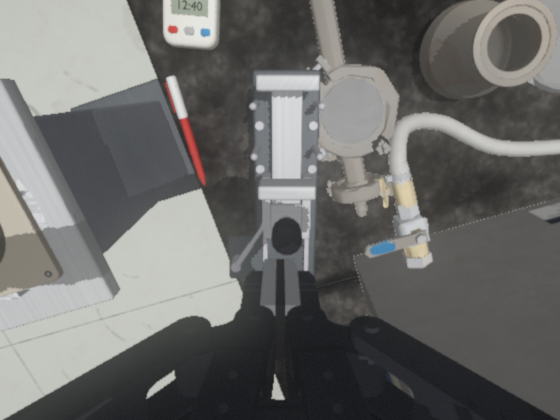

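```bash
python3 - <<'E'
import cv2
i=cv2.imread("pics/w2.png")[60:280,220:350]
cv2.imwrite("pics/c2.png",cv2.resize(i,None,fx=2.7,fy=2.7,interpolation=cv2.INTER_CUBIC))
E
```

```text
(no output)
```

View pics/c2.png

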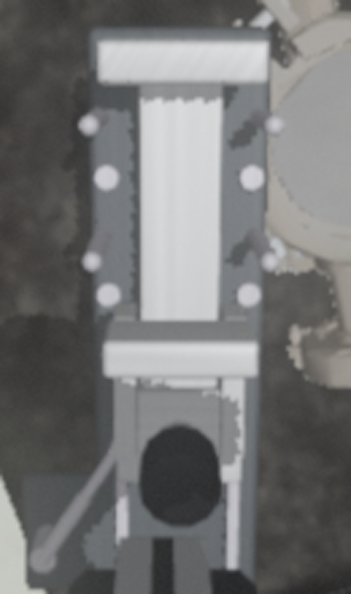

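```bash
python3 - <<'E'
from h import *
f,cx,cy,_=cam('wrist'); c=(f,cx,cy,np.load('c2.npy'))
g=lambda u,v,z: ray(c,220+u/2.7,60+v/2.7,z)
P={}
for n,u,v,z in [('pinA',88,124,172),('pinB',274,124,172),('pinC',92,261,172),('pinD',269,261,172),('fenceL',98,82,180),('fenceR',268,82,180),('jawL',104,342,176),('jawR',258,342,176),('knob',180,485,188)]:
    P[n]=g(u,v,z); print(n,P[n].round(1))
p36=(P['pinA']+P['pinB'])/2;pm4=(P['pinC']+P['pinD'])/2;d=p36-pm4
print('pins dx',np.linalg.norm(d),'yaw',np.degrees(np.arctan2(d[1],d[0])),'dy',np.linalg.norm(P['pinA']-P['pinB']),np.linalg.norm(P['pinC']-P['pinD']))
e=P['pinA']-P['pinB']; print('yaw2',np.degrees(np.arctan2(e[1],e[0]))-90)
k=P['fenceL']/2+P['fenceR']/2; j=P['jawL']/2+P['jawR']/2
for a,b in ((k,P['knob']),(k,j)):
  d=a-b;print(np.linalg.norm(d[:2]),np.degrees(np.arctan2(d[1],d[0])))
E
```

```text
pinA [444.5  40.8 172. ]
pinB [496.   24.4 172. ]
pinC [432.7   2.4 172. ]
pinD [483.7 -13.8 172. ]
fenceL [451.6  50.9 180. ]
fenceR [496.8  36.5 180. ]
jawL [428.6 -21.7 176. ]
jawR [473.5 -36.  176. ]
knob [437.9 -69.1 188. ]
pins dx 40.141799106192565 yaw 72.4651369838624 dy 54.029301065331 53.57465241229745
yaw2 72.34541254520582
118.51313118007116 72.19548617870205
76.20798021825463 72.31352633179503
```

```bash
cat >> h.py <<'E'
CO=np.array([459.6,-1.6]); CY=np.radians(72.35)
def clamp(x,y=0): 
    return CO+x*np.array([np.cos(CY),np.sin(CY)])+y*np.array([-np.sin(CY),np.cos(CY)])
E
python3 - <<'E'
from h import *
go(*clamp(-72),160,CY)
E
```

```text
shift [-0.0452  0.0057  0.1708] turn 0.0 pose [446.1 -25.6 330.9] [-3.141e+00 -1.000e-03  1.263e+00]
```

Emit:
move_arm(
  series=[
    [[-0.03, 0.006, 0.01], 0],
    [[-0.045, 0.006, 0.04], 0],
    [[-0.045, 0.006, 0.08], 0],
    [[-0.045, 0.006, 0.12], 0],
    [[-0.045, 0.006, 0.15], 0],
  ],
  claw=1,
)

```text
clock: 3.0
eef_pos: [438.0, -68.4, 179.2]
tool_rot: [-3.139, -0.001, 1.266]
force: [0.0, -0.1, 0.3]
width: 85.6
```

```bash
python3 - <<'E'
from h import *
go(*clamp(-72),160,CY); print(read_state()['force'])
E
```

```text
shift [-0.0018  0.0004  0.0192] turn 0.004 pose [438.  -68.4 179.2] [-3.139e+00 -1.000e-03  1.266e+00]
[ 0.0137324  -0.10090711  0.2798224 ]
```

Emit:
move_arm(
  series=[
    [[-0.002, 0, 0.01], 0],
    [[-0.002, 0, 0.019], 0],
    [[-0.002, 0, 0.019], 0],
  ],
)

```text
clock: 3.38
eef_pos: [437.7, -70.0, 160.4]
tool_rot: [-3.14, -0.001, 1.267]
force: [-0.6, 0.5, 0.2]
width: 85.8
```

Emit:
move_arm(
  series=[
    [[0, 0, 0], 0],
    [[0, 0, 0], 0],
    [[0, 0, 0], 0],
    [[0, 0, 0], 0],
    [[0, 0, 0], 0],
  ],
  claw=0,
)

```text
clock: 4.0
eef_pos: [437.7, -69.9, 160.9]
tool_rot: [-3.14, -0.002, 1.267]
force: [-0.9, 0.8, 6.4]
width: 24.2
```

Emit:
move_arm(
  series=[
    [[-0.01, 0, 0], 0],
    [[-0.022, 0, 0], 0],
    [[-0.034, 0, 0], 0],
    [[-0.046, 0, 0], 0],
    [[-0.055, 0, 0], 0],
  ],
)

```text
clock: 4.62
eef_pos: [421.4, -121.3, 161.0]
tool_rot: [-3.139, -0.003, 1.268]
force: [0.1, 2.9, 0.6]
width: 24.6
```

Emit:
move_arm(
  series=[
    [[-0.005, 0, 0], 0],
    [[-0.009, 0, 0], 0],
    [[-0.009, 0, 0], 0],
  ],
)

```text
clock: 5.0
eef_pos: [419.5, -127.2, 161.0]
tool_rot: [-3.138, -0.007, 1.27]
force: [2.3, 8.3, 1.1]
width: 24.3
```

```bash
python3 - <<'E'
from h import *
go(*clamp(-132),160,CY); print(read_state()['force'])
E
```

```text
shift [-0.0001  0.0002  0.001 ] turn 0.007 pose [ 419.5 -127.2  161. ] [-3.138 -0.007  1.27 ]
[2.28325745 8.33585702 1.06922134]
```

Emit:
move_arm(
  series=[
    [[0, 0, 0], 0],
    [[0, 0, 0], 0],
    [[0, 0, 0], 0],
    [[0, 0, -0.03], 0],
    [[0, 0, -0.08], 0],
  ],
  claw=1,
)

```text
clock: 5.62
eef_pos: [418.3, -127.9, 240.8]
tool_rot: [-3.135, -0.006, 1.269]
force: [0.7, 0.4, 0.7]
width: 85.4
```

Emit:
move_arm(
  series=[
    [[0, 0, -0.05], 0],
    [[0.03, 0, -0.1], 0],
    [[0.06, 0, -0.1], 0],
    [[0.06, 0, -0.1], 0],
  ],
)

```text
clock: 6.12
eef_pos: [437.2, -69.5, 341.5]
tool_rot: [-3.135, -0.007, 1.273]
force: [0.2, 0.0, 0.3]
width: 85.3
```

```bash
python3 - <<'E'
from h import *
c=cam('wrist');i=get_image('wrist'); np.save('c3.npy',c[3]); cv2.imwrite('pics/w3.png',i)
for n,p in [('knob stop',(*clamp(-132),188)),('knob home',(*clamp(-72),188)),('jaw top edge stop',(*clamp(-87.5),176))]: print(n,proj(c,p).round(0))
u,v=proj(c,(*clamp(-132),188)).astype(int); print(i[v-6:v+7:6,u-6:u+7:6].mean(2))
j,k=proj(c,(*clamp(-92),176)).astype(int); print(i[k-20:k+20:4,j].mean(1))
# rack approach: behind lane1 plate etc
go(514,365,200,np.radians(88)) ; go(440,270,300,np.radians(88))
E
```

```text
knob stop [281. 253.]
knob home [282. 187.]
jaw top edge stop [282. 201.]
[[50.33333333 51.         46.66666667]
 [50.66666667 56.33333333 53.33333333]
 [48.33333333 54.33333333 53.33333333]]
[114.          99.33333333  98.         117.66666667 145.
 202.         133.33333333 130.33333333 113.66666667 135.66666667]
shift [ 0.4386 -0.0539  0.144 ] turn -0.266 pose [436.4 -71.  341.1] [-3.134 -0.006  1.27 ]
shift [ 0.3266 -0.0972  0.0437] turn -0.266 pose [436.4 -71.  341.1] [-3.134 -0.006  1.27 ]
```

Emit:
move_arm(
  series=[
    [[0.05, -0.015, 0], -0.05],
    [[0.11, -0.032, 0], -0.1],
    [[0.17, -0.05, 0], -0.16],
    [[0.23, -0.068, 0], -0.22],
    [[0.28, -0.083, 0], -0.26],
  ],
  claw=0,
)

```text
clock: 6.8
eef_pos: [440.0, 221.7, 342.8]
tool_rot: [-3.136, -0.006, 1.531]
force: [-0.4, -0.9, -0.6]
width: -0.1
```

Emit:
move_arm(
  series=[
    [[0.035, 0, 0.011], 0],
    [[0.05, 0, 0.011], 0],
    [[0.05, 0, 0.011], 0],
    [[0.05, 0, 0.011], 0],
  ],
)

```text
clock: 7.3
eef_pos: [442.6, 269.3, 332.5]
tool_rot: [-3.136, -0.005, 1.527]
force: [0.7, -0.4, 0.4]
width: 0.1
```

```bash
python3 - <<'E'
from h import *
c=cam('wrist');i=get_image('wrist'); np.save('c4.npy',c[3]); cv2.imwrite('pics/w4.png',i); go(440,270,330)
cv2.imwrite('pics/c4.png',cv2.resize(i[30:245,150:420],None,fx=2.7,fy=2.7,interpolation=cv2.INTER_CUBIC))
E
```

```text
shift [ 0.0004 -0.0026  0.0026] turn 0 pose [442.6 269.5 332.6] [-3.136 -0.006  1.528]
```

View pics/c4.png

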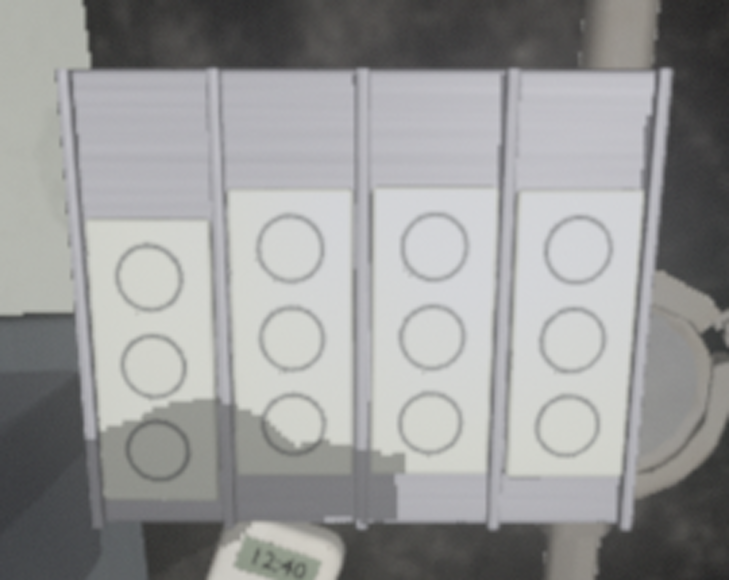

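```bash
python3 - <<'E'
from h import *
f,cx,cy,_=cam('wrist'); c=(f,cx,cy,np.load('c4.npy'))
g=lambda u,v,z: ray(c,150+u/2.7,30+v/2.7,z)[:2]
B=[g(u,v,146) for u,v in ((98,528),(227,527),(360,527),(493,527),(627,528))];A=[g(u,v,146) for u,v in ((63,70),(213,69),(362,69),(514,69),(667,70))]
A=np.array(A);B=np.array(B);d=(A-B).mean(0);e=B[0]-B[-1]
print(B.round(1).tolist(),'yaw',np.degrees(np.arctan2(d[1],d[0])),np.degrees(np.arctan2(e[1],e[0]))-90,np.linalg.norm(d),np.linalg.norm(e))
y=np.arctan2(d[1],d[0]);EO=(B.mean(0)+A.mean(0))/2-75*np.array([np.cos(y),np.sin(y)]);print('EO',EO)
for n,(ur,vr),(uf,vf) in (('L+69',(149,219),(160,499)),('L+23',(290,190),(292,474)),('L-23',(436,187),(430,473)),('L-69',(581,190),(568,476))):
    r,q=g(ur,vr,146)-EO,g(uf,vf,146)-EO; U=np.array([np.cos(y),np.sin(y)]);V=np.array([-U[1],U[0]])
    print(n,'s rear',(r@U).round(1),'front',(q@U).round(1),'y',(r@V).round(1),(q@V).round(1))
E
```

```text
[[351.1, 225.7], [396.3, 224.2], [442.8, 222.3], [489.3, 220.3], [536.0, 218.0]] yaw 87.34471422855509 87.6086548556047 149.22984994570345 185.1293793328456
EO [443.07858233 221.70738672]
L+69 s rear 105.0 front 10.6 y 68.1 69.8
L+23 s rear 114.1 front 19.9 y 23.0 23.8
L-23 s rear 115.1 front 20.5 y -23.1 -23.7
L-69 s rear 114.3 front 19.6 y -68.8 -71.1
```

```bash
cat >> h.py <<'E'
EO=np.array([443.1,221.7]); RY=np.radians(87.5)
def rack(s,y): return EO+s*np.array([np.cos(RY),np.sin(RY)])+y*np.array([-np.sin(RY),np.cos(RY)])
E
python3 - <<'E'
from h import *
go(*rack(140,-69),170,RY)
E
```

```text
shift [0.0913 0.0725 0.1627] turn 0.0 pose [442.6 269.5 332.6] [-3.136 -0.006  1.528]
```

Emit:
move_arm(
  series=[
    [[0.04, 0.03, 0.03], 0],
    [[0.07, 0.055, 0.06], 0],
    [[0.09, 0.072, 0.1], 0],
    [[0.091, 0.0725, 0.14], 0],
    [[0.091, 0.0725, 0.163], 0],
  ],
)

```text
clock: 7.98
eef_pos: [518.0, 356.3, 167.8]
tool_rot: [-3.135, -0.003, 1.526]
force: [0.6, -0.6, 0.2]
width: 0.1
```

Emit:
move_arm(
  series=[
    [[0, 0, 0], 0],
    [[0, 0, 0], 0],
  ],
)

```text
clock: 8.22
eef_pos: [519.1, 355.6, 169.1]
tool_rot: [-3.136, -0.004, 1.524]
force: [-0.2, -0.2, -0.0]
width: -0.2
```

```bash
python3 - <<'E'
from h import *
go(*rack(140,-69),142.5,RY); go(*rack(70,-69),142.5,RY)
E
```

```text
shift [ 0.0028 -0.001   0.0266] turn -0.003 pose [519.1 355.6 169.1] [-3.136 -0.004  1.524]
shift [-0.0672 -0.0008  0.0263] turn -0.003 pose [519.1 355.6 169.1] [-3.136 -0.004  1.524]
```

Emit:
move_arm(
  series=[
    [[0.002, -0.001, 0.015], 0],
    [[0.002, -0.001, 0.026], 0],
    [[0.002, -0.001, 0.026], 0],
    [[0.002, -0.001, 0.026], 0],
  ],
)

```text
clock: 8.72
eef_pos: [518.1, 357.8, 143.1]
tool_rot: [-3.136, -0.004, 1.524]
force: [0.9, -0.1, -0.1]
width: 0.2
```

Emit:
move_arm(
  series=[
    [[-0.008, 0, 0], 0],
    [[-0.016, 0, 0], 0],
    [[-0.024, 0, 0], 0],
    [[-0.032, 0, 0], 0],
    [[-0.04, 0, 0], 0],
  ],
)

```text
clock: 9.35
eef_pos: [516.4, 317.3, 143.1]
tool_rot: [-3.137, -0.004, 1.524]
force: [0.4, 0.7, 0.9]
width: 0.1
```

```bash
python3 - <<'E'
from h import *
go(*rack(70,-69),142.5,RY); print(read_state()['force'])
E
```

```text
shift [-0.0287  0.      0.0005] turn -0.003 pose [516.4 317.3 143.1] [-3.137 -0.004  1.524]
[0.36741221 0.72083852 0.87454363]
```

Emit:
move_arm(
  series=[
    [[-0.006, 0, 0], 0],
    [[-0.012, 0, 0], 0],
    [[-0.018, 0, 0], 0],
    [[-0.024, 0, 0], 0],
    [[-0.024, 0, 0], 0],
  ],
)

```text
clock: 9.98
eef_pos: [515.2, 292.4, 142.9]
tool_rot: [-3.136, -0.003, 1.523]
force: [-0.3, -0.7, -0.2]
width: 0.0
```

Emit:
move_arm(
  series=[
    [[0.004, 0, 0], 0],
    [[0.01, 0, -0.03], 0],
    [[0.03, 0, -0.08], 0],
    [[0.03, 0, -0.13], 0],
    [[0.03, 0, -0.13], 0],
  ],
)

```text
clock: 10.6
eef_pos: [519.6, 323.5, 277.2]
tool_rot: [3.14, -0.008, 1.524]
force: [-0.4, 0.7, -0.1]
width: -0.2
```

Emit:
move_arm(
  series=[
    [[0, 0, 0], 0],
    [[0, 0, 0], 0],
  ],
  claw=1,
)

```text
clock: 10.85
eef_pos: [519.1, 323.3, 276.2]
tool_rot: [3.141, -0.007, 1.524]
force: [-0.5, 1.2, -0.5]
width: 36.1
```

```bash
python3 - <<'E'
from h import *
c=cam('wrist');i=get_image('wrist'); np.save('c5.npy',c[3]); cv2.imwrite('pics/w5.png',i); go(*rack(-18,-69),122,RY)
E
```

```text
shift [-0.1237 -0.002   0.1531] turn -0.003 pose [519.  323.2 276. ] [-3.142 -0.007  1.524]
```

View pics/w5.png

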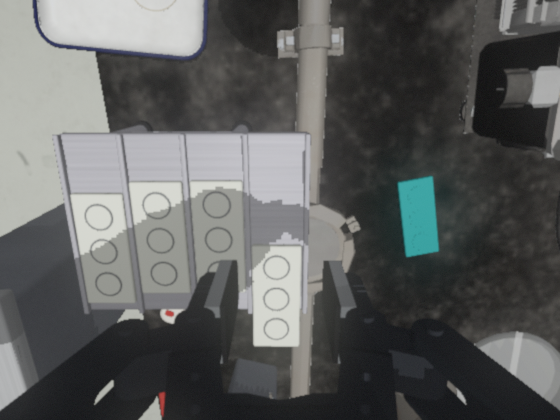

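```bash
cat >> h.py <<'E'
def insrack(p):
    d=np.asarray(p)[:2]-EO; return np.round([d@[np.cos(RY),np.sin(RY)],d@[-np.sin(RY),np.cos(RY)]],1)
def insclamp(p):
    d=np.asarray(p)[:2]-CO; return np.round([d@[np.cos(CY),np.sin(CY)],d@[-np.sin(CY),np.cos(CY)]],1)
E
python3 - <<'E'
from h import *
f,cx,cy,_=cam('wrist'); c=(f,cx,cy,np.load('c5.npy'))
for p in ((276,246),(275,347)): print(insrack(ray(c,*p,146)))
E
```

```text
[ 61.6 -68.2]
[-34.4 -66.7]
```

Emit:
move_arm(
  series=[
    [[-0.05, -0.002, 0], 0],
    [[-0.1, -0.002, 0.01], 0],
    [[-0.124, -0.002, 0.04], 0],
    [[-0.124, -0.002, 0.08], 0],
    [[-0.124, -0.002, 0.1], 0],
  ],
  claw=1,
)

```text
clock: 11.52
eef_pos: [509.6, 199.0, 172.5]
tool_rot: [-3.137, -0.005, 1.523]
force: [-0.1, 0.2, 0.2]
width: 85.6
```

```bash
python3 - <<'E'
from h import *
go(*rack(-18,-69),121,RY)
E
```

```text
shift [0.0015 0.0017 0.0515] turn -0.004 pose [509.6 199.  172.5] [-3.137 -0.005  1.523]
```

Emit:
move_arm(
  series=[
    [[0.0015, 0.0017, 0.025], 0],
    [[0.0015, 0.0017, 0.045], 0],
    [[0.0015, 0.0017, 0.0515], 0],
    [[0.0015, 0.0017, 0.0515], 0],
  ],
)

```text
clock: 12.02
eef_pos: [511.0, 200.4, 120.6]
tool_rot: [-3.136, -0.004, 1.523]
force: [-0.1, -0.5, 0.4]
width: 85.4
```

Emit:
move_arm(
  series=[
    [[0, 0, 0], 0],
    [[0, 0, 0], 0],
    [[0, 0, 0], 0],
    [[0, 0, 0], 0],
    [[0, 0, 0], 0],
  ],
  claw=0,
)

```text
clock: 12.65
eef_pos: [511.2, 200.6, 121.2]
tool_rot: [-3.137, -0.005, 1.523]
force: [-1.3, -2.0, 6.3]
width: 38.5
```

Emit:
move_arm(
  series=[
    [[0, 0, -0.015], 0],
    [[0, 0, -0.04], 0],
    [[-0.01, 0, -0.07], 0],
    [[-0.02, 0, -0.1], 0],
    [[-0.03, 0, -0.11], 0],
  ],
)

```text
clock: 13.28
eef_pos: [511.1, 169.9, 233.2]
tool_rot: [-3.14, -0.006, 1.523]
force: [0.7, -0.9, -1.0]
width: 38.5
```

```bash
python3 - <<'E'
from h import *
cv2.imwrite('pics/w6.png',get_image('wrist'));go(*clamp(-35),230,CY)
E
```

```text
shift [-0.2058 -0.0519  0.0024] turn 0.258 pose [511.1 168.  233.3] [-3.14  -0.005  1.521]
```

View pics/w6.png

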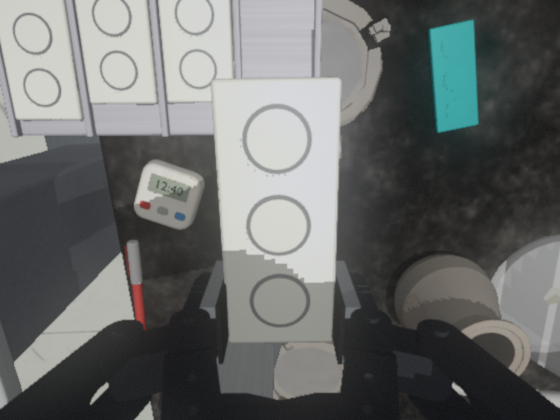

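```bash
cat >> h.py <<'E'
def held(rl,rr,fl,fr,w=40.0):
    """plate edge pixels (rear/far left,right; near left,right): depth of each end from its 40 mm width, in tool frame"""
    m=camera_model('wrist'); f=210/np.tan(np.radians(m['fov_y']/2)); T=m['tool_from_camera']; o=[]
    for a,b in ((rl,rr),(fl,fr)):
        z=f*w/np.hypot(b[0]-a[0],b[1]-a[1]); mid=(np.array(a)+b)/2
        o.append((T@np.array([(mid[0]-m['cx'])*z/f,(mid[1]-m['cy'])*z/f,z,1]))[:3])
    print('far',o[0].round(1),'near',o[1].round(1),'len',np.linalg.norm(o[0]-o[1]).round(1))
E
python3 - <<'E'
from h import *
held((213.5,80),(340.5,78),(228,345),(334,341))
m=camera_model('wrist');f=210/np.tan(np.radians(m['fov_y']/2)); T=m['tool_from_camera']
for h in (-19,-22,-25,-28):
  r=[]
  for u,v in ((213.5,80),(340.5,78),(228,345),(334,341)):
    d=T[:3,:3]@np.array([(u-m['cx'])/f,(v-m['cy'])/f,1]);o=T[:3,3]; r.append((o+d*(h-o[2])/d[2])[:2].round(1).tolist())
  print(h,r)
E
```

```text
far [ 80.4  -0.9 -19.9] near [-14.    0.4 -26. ] len 94.6
-19 [[80.1, -21.1], [80.7, 19.2], [-20.4, -20.8], [-18.5, 21.5]]
-22 [[80.1, -20.6], [80.7, 18.7], [-18.0, -20.3], [-16.2, 21.0]]
-25 [[80.1, -20.1], [80.6, 18.3], [-15.7, -19.8], [-13.9, 20.5]]
-28 [[80.0, -19.6], [80.6, 17.8], [-13.3, -19.3], [-11.5, 20.0]]
```

Emit:
move_arm(
  series=[
    [[-0.03, -0.008, 0], 0.04],
    [[-0.075, -0.019, 0], 0.1],
    [[-0.12, -0.03, 0], 0.16],
    [[-0.165, -0.041, 0], 0.22],
    [[-0.195, -0.05, 0], 0.258],
  ],
)

```text
clock: 13.95
eef_pos: [449.9, -26.2, 231.7]
tool_rot: [-3.137, -0.003, 1.26]
force: [1.3, -0.6, -0.2]
width: 38.7
```

Emit:
move_arm(
  series=[
    [[-0.01, 0, 0], 0],
    [[-0.01, 0, 0], 0],
    [[-0.01, 0, 0], 0],
  ],
)

```text
clock: 14.32
eef_pos: [447.4, -34.3, 231.4]
tool_rot: [-3.137, -0.004, 1.262]
force: [-0.0, 0.5, 0.1]
width: 38.7
```

```bash
python3 - <<'E'
from h import *
go(*clamp(-36),127,CY); print(read_state()['width'])
E
```

```text
shift [-0.0016  0.0022  0.1044] turn -0.0 pose [447.4 -34.3 231.4] [-3.137 -0.004  1.262]
38.71679523742029
```

Emit:
move_arm(
  series=[
    [[-0.0016, 0.002, 0.02], 0],
    [[-0.0016, 0.002, 0.045], 0],
    [[-0.0016, 0.002, 0.07], 0],
    [[-0.0016, 0.002, 0.085], 0],
    [[-0.0016, 0.002, 0.092], 0],
  ],
)

```text
clock: 14.95
eef_pos: [448.6, -34.6, 138.4]
tool_rot: [-3.136, -0.004, 1.265]
force: [-0.0, 0.8, 0.2]
width: 38.7
```

Emit:
move_arm(
  series=[
    [[0, 0, 0.004], 0],
    [[0, 0, 0.008], 0],
    [[0, 0, 0.012], 0],
    [[0, 0, 0.012], 0],
  ],
)

```text
clock: 15.45
eef_pos: [448.8, -34.5, 126.6]
tool_rot: [-3.136, -0.004, 1.265]
force: [0.2, -0.2, -0.4]
width: 38.7
```

```bash
python3 - <<'E'
from h import *
cv2.imwrite('pics/w7.png',get_image('wrist'));go(*clamp(-36),127,CY); print(read_state()['width'],read_state()['force'])
E
```

```text
shift [-0.0013  0.0004 -0.0004] turn 0.002 pose [448.7 -34.6 126.6] [-3.136 -0.004  1.265]
38.71835226009364 [-0.22461839 -0.17418611 -0.63767535]
```

View pics/w7.png

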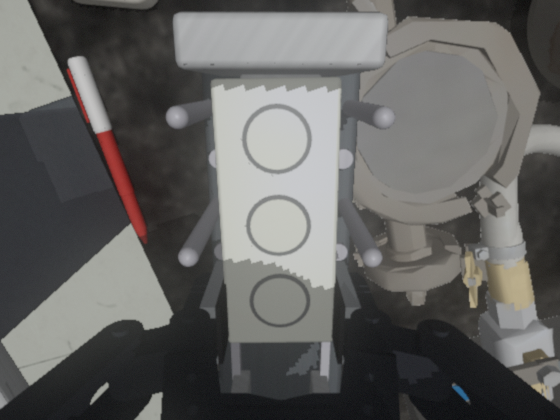

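Emit:
move_arm(
  series=[
    [[0, 0, 0.001], 0],
    [[0, 0, 0.001], 0],
  ],
)

```text
clock: 15.75
eef_pos: [448.7, -34.6, 126.5]
tool_rot: [-3.137, -0.005, 1.264]
force: [-2.8, 0.2, 10.1]
width: 38.2
```

Emit:
move_arm(
  series=[
    [[0, 0, 0], 0],
    [[0, 0, 0], 0],
    [[0, 0, 0], 0],
    [[0, 0, -0.01], 0],
    [[0, 0, -0.03], 0],
  ],
  claw=1,
)

```text
clock: 16.38
eef_pos: [448.3, -34.8, 156.7]
tool_rot: [-3.135, -0.004, 1.264]
force: [1.1, -0.1, 0.2]
width: 85.3
```

Emit:
move_arm(
  series=[
    [[0, 0, -0.04], 0],
    [[0, 0, -0.09], 0],
    [[0, 0, -0.14], 0],
    [[0, 0, -0.14], 0],
  ],
)

```text
clock: 16.88
eef_pos: [451.3, -36.1, 300.7]
tool_rot: [3.14, -0.008, 1.264]
force: [-0.3, 0.5, -1.3]
width: 85.4
```

```bash
python3 - <<'E'
from h import *
c=cam('wrist');i=get_image('wrist'); np.save('c8.npy',c[3]);cv2.imwrite('pics/w8.png',i);
P=[proj(c,(*clamp(x,y),151)) for x,y in ((44.5,20),(44.5,-20),(-50.5,-20),(-50.5,20))]; print(np.round(P).tolist())
for x,y in ((44,0),(49,0),(54,0),(-48,0),(-53,0)): u,v=proj(c,(*clamp(x,y),151)).astype(int); print(x,i[v,u-6:u+7].mean(0))
go(*rack(75,-23),330,RY)
E
```

```text
[[250.0, 84.0], [303.0, 84.0], [301.0, 205.0], [252.0, 205.0]]
44 [159.92307692 164.92307692 163.46153846]
49 [190.23076923 189.38461538 187.69230769]
54 [206.92307692 206.15384615 204.46153846]
-48 [210.69230769 217.69230769 216.38461538]
-53 [88.23076923 89.92307692 87.23076923]
shift [ 0.322  -0.0814 -0.0292] turn -0.263 pose [449.8 -35.7 298.6] [-3.139 -0.006  1.264]
```

View pics/w8.png

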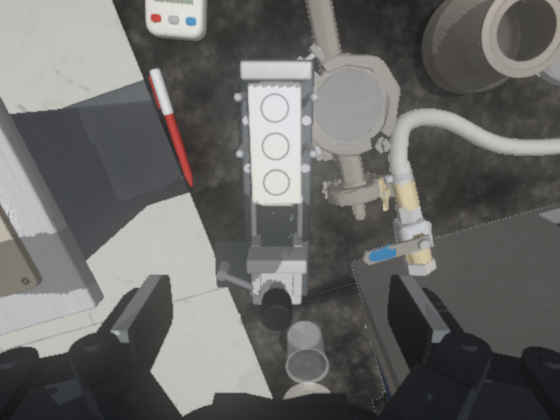

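```bash
cat >> h.py <<'E'
def lanes(i,c):
    for y in (69,23,-23,-69):
        S=np.arange(-50,160,1.0); o=[]
        for s in S:
            k=[]
            for dy in (-16,-14,14,16):
                u,v=proj(c,(*rack(s,y+dy),146)).round().astype(int)
                if 0<=u<560 and 0<=v<420: p=i[v,u].astype(int); k.append((p[0]-p[2])/max(p.sum(),1)*3)
            o.append(np.median(k) if k else 9)
        o=np.array(o); on=S[(o<0.028)]
        print(y,'n',len(on),'from',on.min() if len(on) else None,'to',on.max() if len(on) else None, 'levels',np.round(o[::15],3))
E
python3 - <<'E'
from h import *
f,cx,cy,_=cam('wrist')
for n,p in (('w4','c4'),('w5','c5')): print(n); lanes(cv2.imread(f'pics/{n}.png'),(f,cx,cy,np.load(p+'.npy')))
E
```

```text
w4
69 n 204 from -50.0 to 159.0 levels [-0.036 -0.036  0.004  0.01   0.017 -0.031 -0.029 -0.026 -0.026 -0.022
 -0.022  0.027  0.028  0.025]
23 n 208 from -50.0 to 159.0 levels [-0.031 -0.033 -0.047 -0.044  0.02  -0.034 -0.025 -0.014 -0.01  -0.002
  0.005  0.006  0.027  0.027]
-23 n 204 from -50.0 to 159.0 levels [-0.005 -0.014 -0.038 -0.042  0.019 -0.026 -0.017 -0.005  0.005  0.014
  0.016 -0.005  0.026  0.029]
-69 n 203 from -50.0 to 159.0 levels [-0.075 -0.038 -0.045 -0.029  0.022 -0.024 -0.014 -0.005  0.007  0.016
  0.019  0.022  0.026  0.026]
w5
69 n 160 from -5.0 to 159.0 levels [ 0.099  0.062  0.055  0.02   0.    -0.034 -0.03  -0.033 -0.025 -0.028
 -0.023  0.027  0.024  0.025]
23 n 165 from -24.0 to 159.0 levels [ 0.072  0.074  0.052 -0.002  0.033 -0.027 -0.03  -0.03  -0.027 -0.029
 -0.023 -0.012  0.024  0.027]
-23 n 198 from -46.0 to 159.0 levels [ 0.06  -0.01  -0.003 -0.008  0.022 -0.014 -0.034 -0.033 -0.03  -0.03
 -0.029 -0.025  0.026  0.026]
-69 n 184 from -50.0 to 159.0 levels [-0.047 -0.055 -0.026 -0.028 -0.028 -0.028 -0.026 -0.025  0.026  0.03
  0.025  0.028  0.026  0.025]
```

Emit:
move_arm(
  series=[
    [[0.05, -0.014, -0.01], -0.05],
    [[0.11, -0.03, -0.02], -0.1],
    [[0.17, -0.045, -0.03], -0.16],
    [[0.23, -0.06, -0.03], -0.22],
    [[0.29, -0.075, -0.03], -0.263],
  ],
  claw=0,
)

```text
clock: 17.55
eef_pos: [464.9, 264.8, 329.5]
tool_rot: [-3.139, -0.005, 1.529]
force: [1.1, -0.4, -0.6]
width: -0.4
```

Emit:
move_arm(
  series=[
    [[0.03, 0, 0], 0],
    [[0.03, 0, 0], 0],
    [[0.03, 0, 0], 0],
  ],
)

```text
clock: 17.92
eef_pos: [465.8, 293.1, 328.7]
tool_rot: [-3.137, -0.003, 1.527]
force: [-0.6, -1.1, -0.9]
width: -0.2
```

```bash
python3 - <<'E'
from h import *
c=cam('wrist');i=get_image('wrist');cv2.imwrite('pics/w9.png',i); lanes(i,c)
go(*rack(140,-23),170,RY)
E
```

```text
69 n 203 from -50.0 to 159.0 levels [-0.018 -0.028 -0.035  0.002  0.008 -0.034 -0.03  -0.028 -0.026 -0.028
 -0.026  0.024  0.027  0.03 ]
23 n 207 from -50.0 to 159.0 levels [-0.042 -0.022 -0.052 -0.041  0.023 -0.033 -0.033 -0.033 -0.028 -0.021
 -0.019 -0.013  0.024  0.027]
-23 n 184 from -31.0 to 159.0 levels [ 0.034  0.042  0.016 -0.028  0.024 -0.025 -0.03  -0.022 -0.014 -0.007
 -0.005 -0.02   0.025  0.025]
-69 n 208 from -50.0 to 159.0 levels [-0.014 -0.05  -0.04  -0.046  0.027  0.024  0.021  0.026  0.025  0.023
  0.02   0.025  0.025  0.025]
shift [0.0675 0.0037 0.1593] turn -0.001 pose [466.1 292.7 329.1] [-3.138 -0.004  1.526]
```

Emit:
move_arm(
  series=[
    [[0.04, 0.002, 0.03], 0],
    [[0.067, 0.004, 0.07], 0],
    [[0.067, 0.004, 0.11], 0],
    [[0.067, 0.004, 0.14], 0],
    [[0.067, 0.004, 0.16], 0],
  ],
)

```text
clock: 18.6
eef_pos: [472.4, 357.8, 167.9]
tool_rot: [-3.136, -0.001, 1.524]
force: [1.1, 0.3, 0.3]
width: -0.1
```

Emit:
move_arm(
  series=[
    [[0, 0, 0], 0],
    [[0, 0, 0], 0],
  ],
)

```text
clock: 18.85
eef_pos: [473.3, 356.9, 168.7]
tool_rot: [-3.137, -0.002, 1.522]
force: [0.1, -0.2, 0.4]
width: -0.1
```

```bash
python3 - <<'E'
from h import *
go(*rack(140,-23),143,RY); go(*rack(70,-23),143,RY)
E
```

```text
shift [ 0.0036 -0.0012  0.0257] turn -0.005 pose [473.3 356.9 168.7] [-3.137e+00 -2.000e-03  1.522e+00]
shift [-0.0664 -0.0009  0.0256] turn -0.005 pose [473.3 356.9 168.7] [-3.137e+00 -2.000e-03  1.522e+00]
```

Emit:
move_arm(
  series=[
    [[0.002, -0.001, 0.015], 0],
    [[0.002, -0.001, 0.0255], 0],
    [[0.002, -0.001, 0.0255], 0],
    [[0.002, -0.001, 0.0255], 0],
  ],
)

```text
clock: 19.35
eef_pos: [472.4, 359.0, 143.3]
tool_rot: [-3.137, -0.002, 1.522]
force: [-0.2, 0.2, -0.7]
width: -0.0
```

Emit:
move_arm(
  series=[
    [[-0.009, 0, 0], 0],
    [[-0.018, 0, 0], 0],
    [[-0.026, 0, 0], 0],
    [[-0.034, 0, 0], 0],
    [[-0.042, 0, 0], 0],
  ],
)

```text
clock: 19.98
eef_pos: [470.5, 316.7, 143.4]
tool_rot: [-3.138, -0.002, 1.522]
force: [-0.5, 1.1, 1.9]
width: -0.1
```

```bash
python3 - <<'E'
from h import *
go(*rack(70,-23),143,RY)
E
```

```text
shift [-0.0261 -0.0001  0.0003] turn -0.005 pose [470.5 316.7 143.4] [-3.138e+00 -2.000e-03  1.522e+00]
```

Emit:
move_arm(
  series=[
    [[-0.007, 0, 0], 0],
    [[-0.014, 0, 0], 0],
    [[-0.02, 0, 0], 0],
    [[-0.0255, 0, 0], 0],
    [[-0.0255, 0, 0], 0],
  ],
)

```text
clock: 20.6
eef_pos: [469.2, 290.5, 143.3]
tool_rot: [-3.138, -0.001, 1.521]
force: [0.0, -0.4, 0.6]
width: -0.0
```

Emit:
move_arm(
  series=[
    [[0.004, 0, 0], 0],
    [[0.01, 0, -0.03], 0],
    [[0.03, 0, -0.08], 0],
    [[0.03, 0, -0.13], 0],
    [[0.03, 0, -0.13], 0],
  ],
)

```text
clock: 21.22
eef_pos: [473.4, 322.0, 277.3]
tool_rot: [3.139, -0.007, 1.522]
force: [0.1, 1.1, -0.0]
width: 0.2
```

Emit:
move_arm(
  series=[
    [[0, 0, 0], 0],
    [[0, 0, 0], 0],
  ],
  claw=1,
)

```text
clock: 21.48
eef_pos: [472.8, 321.8, 276.2]
tool_rot: [3.141, -0.005, 1.522]
force: [-0.9, 0.0, -0.8]
width: 35.8
```

```bash
cat >> h.py <<'E'
def rear(i,c,y):
    S=np.arange(150,-60,-1.0); L=[]; G=[]
    for s in S:
        k=np.array([i[tuple(proj(c,(*rack(s,y+dy),146)).round().astype(int).clip(0,[559,419])[::-1])].astype(int) for dy in (-14,-12,12,14)])
        L.append(np.median((k[:,0]-k[:,2])/k.sum(1)*3)); G.append(np.median(k.mean(1)))
    L=cv2.GaussianBlur(np.array(L).reshape(-1,1),(1,5),0).ravel(); G=np.array(G)
    j=np.argmax(L<0.012); print('lane',y,'rear s',S[j],'lvl',L[j-12:j+12:3].round(3)); 
    n=(S<0); print('front profile s 0..-55:',G[n][::3].round().astype(int))
E
python3 - <<'E'
from h import *
f,cx,cy,_=cam('wrist'); rear(cv2.imread('pics/w5.png'),(f,cx,cy,np.load('c5.npy')),-69)
c=cam('wrist');i=get_image('wrist');cv2.imwrite('pics/w10.png',i); [rear(i,c,y) for y in (69,23,-23)]
go(*rack(-18,-23),175,RY)
E
```

```text
lane -69 rear s 63.0 lvl [ 0.027  0.026  0.027  0.025 -0.003 -0.027 -0.026 -0.027]
front profile s 0..-55: [212 211 211 211 210 211 211 211 210 210 209  94  81  81  81  82  80  91
 101  99]
lane 69 rear s 106.0 lvl [ 0.026  0.025  0.026  0.026 -0.    -0.024 -0.026 -0.024]
front profile s 0..-55: [123 116 116 115 114 113  46  41  41  40  38  39  36  37  37  38  38  38
  37  36]
lane 23 rear s 116.0 lvl [ 0.027  0.027  0.026  0.026  0.009 -0.024 -0.026 -0.027]
front profile s 0..-55: [105 130 124 100 124  85  65  66  61  64  62  59  57  54  52  52  54  52
  51  48]
lane -23 rear s 60.0 lvl [ 0.028  0.028  0.026  0.025 -0.001 -0.029 -0.027 -0.029]
front profile s 0..-55: [214 214 214 214 214 214 213 213 213 213 213 213 119  73  74  76  68  73
  73  74]
shift [-0.1197 -0.0017  0.1004] turn -0.005 pose [472.7 321.7 276.1] [ 3.141 -0.005  1.522]
```

Emit:
move_arm(
  series=[
    [[-0.05, -0.002, 0], 0],
    [[-0.1, -0.002, 0.01], 0],
    [[-0.121, -0.002, 0.04], 0],
    [[-0.121, -0.002, 0.08], 0],
    [[-0.121, -0.002, 0.1], 0],
  ],
  claw=1,
)

```text
clock: 22.15
eef_pos: [463.5, 200.3, 173.0]
tool_rot: [-3.139, -0.003, 1.521]
force: [-0.1, 0.1, -0.8]
width: 85.4
```

```bash
python3 - <<'E'
from h import *
go(*rack(-19,-23),121,RY)
E
```

```text
shift [0.0014 0.0019 0.052 ] turn -0.006 pose [463.5 200.3 173. ] [-3.139e+00 -3.000e-03  1.521e+00]
```

Emit:
move_arm(
  series=[
    [[0.001, 0.002, 0.025], 0],
    [[0.001, 0.002, 0.045], -0.005],
    [[0.001, 0.002, 0.052], -0.005],
    [[0.001, 0.002, 0.052], -0.005],
  ],
)

```text
clock: 22.65
eef_pos: [465.1, 201.0, 120.5]
tool_rot: [-3.137, -0.002, 1.526]
force: [0.2, 0.5, 0.8]
width: 85.4
```

Emit:
move_arm(
  series=[
    [[0, 0, 0], 0],
    [[0, 0, 0], 0],
    [[0, 0, 0], 0],
    [[0, 0, 0], 0],
    [[0, 0, 0], 0],
  ],
  claw=0,
)

```text
clock: 23.28
eef_pos: [465.3, 201.2, 121.1]
tool_rot: [-3.138, -0.003, 1.526]
force: [-1.1, -0.4, 6.5]
width: 38.6
```

Emit:
move_arm(
  series=[
    [[0, 0, -0.015], 0],
    [[0, 0, -0.04], 0],
    [[-0.01, 0, -0.07], 0],
    [[-0.02, 0, -0.1], 0],
    [[-0.03, 0, -0.11], 0],
  ],
)

```text
clock: 23.9
eef_pos: [465.1, 170.8, 233.0]
tool_rot: [-3.141, -0.004, 1.526]
force: [0.2, -0.3, -0.7]
width: 38.4
```

```bash
python3 - <<'E'
from h import *
i=get_image('wrist');cv2.imwrite('pics/w11.png',i)
# far edge of held plate along columns, cmp with w6 where it was at row ~79
for n in ('w6','w11'):
    k=cv2.imread(f'pics/{n}.png')
    print(n,[k[60:100:4,u].mean(1).round().astype(int).tolist() for u in (240,280,320)],k[200,190:240:4].mean(1).round().astype(int).tolist(),k[200,310:360:4].mean(1).round().astype(int).tolist())
go(*clamp(-35),230,CY)
E
```

```text
w6 [[163, 168, 174, 176, 180, 203, 214, 214, 215, 214], [192, 194, 196, 193, 191, 209, 215, 216, 215, 217], [146, 160, 158, 161, 157, 212, 214, 215, 215, 215]] [143, 139, 107, 65, 68, 69, 74, 114, 209, 212, 212, 212, 213] [216, 216, 216, 216, 215, 215, 213, 99, 76, 73, 74, 75, 72]
w11 [[162, 165, 167, 170, 170, 171, 171, 195, 204, 204], [176, 181, 175, 177, 178, 177, 174, 201, 206, 206], [167, 164, 162, 158, 159, 165, 163, 203, 206, 206]] [82, 118, 134, 135, 137, 138, 137, 141, 199, 202, 202, 203, 203] [207, 206, 207, 206, 205, 206, 203, 109, 77, 93, 126, 130, 131]
shift [-0.2046 -0.0065  0.0025] turn 0.261 pose [465.1 169.1 233.1] [-3.141e+00 -3.000e-03  1.524e+00]
```

Emit:
move_arm(
  series=[
    [[-0.03, -0.001, 0], 0.04],
    [[-0.075, -0.002, 0], 0.1],
    [[-0.12, -0.004, 0], 0.16],
    [[-0.165, -0.005, 0], 0.22],
    [[-0.195, -0.006, 0], 0.261],
  ],
)

```text
clock: 24.58
eef_pos: [448.9, -27.4, 231.7]
tool_rot: [-3.138, -0.002, 1.26]
force: [-0.1, -0.2, -1.6]
width: 38.7
```

Emit:
move_arm(
  series=[
    [[-0.008, 0, 0], 0],
    [[-0.008, 0, 0], 0],
    [[-0.008, 0, 0], 0],
  ],
)

```text
clock: 24.95
eef_pos: [446.5, -33.5, 231.4]
tool_rot: [-3.138, -0.002, 1.262]
force: [0.2, -0.3, -1.1]
width: 38.4
```

```bash
python3 - <<'E'
from h import *
go(*clamp(-33.5),145,CY); print(read_state()['width'])
E
```

```text
shift [0.0007 0.0032 0.0864] turn -0.001 pose [446.5 -33.5 231.4] [-3.138e+00 -2.000e-03  1.262e+00]
38.3640304221435
```

Emit:
move_arm(
  series=[
    [[0, 0.002, 0.02], 0],
    [[0.0007, 0.003, 0.045], 0],
    [[0.0007, 0.003, 0.07], 0],
    [[0.0007, 0.003, 0.086], 0],
    [[0.0007, 0.003, 0.086], 0],
  ],
)

```text
clock: 25.58
eef_pos: [451.9, -32.7, 145.7]
tool_rot: [3.141, -0.004, 1.264]
force: [2.0, -0.3, 1.2]
width: 38.8
```

```bash
python3 - <<'E'
from h import *
s=read_state();i=get_image('wrist');cv2.imwrite('pics/w12.png',i); go(*clamp(-33.5),133,CY);print(s['width'],s['force'])
E
```

```text
shift [-0.0016 -0.002   0.0128] turn 0.002 pose [451.8 -32.7 145.8] [ 3.141e+00 -3.000e-03  1.264e+00]
38.77370485273747 [ 2.0198813  -0.26397559  1.19880354]
```

View pics/w12.png

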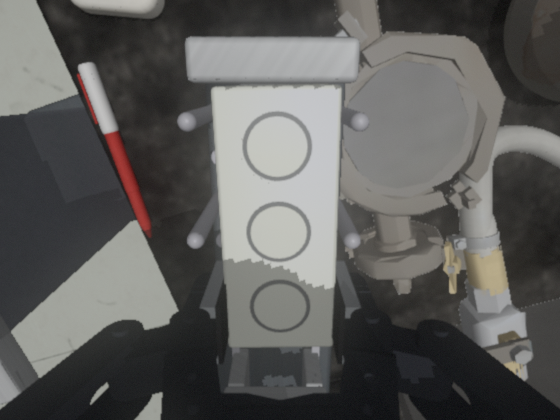

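Emit:
move_arm(
  series=[
    [[-0.001, -0.002, 0], 0],
    [[-0.001, -0.002, 0.004], 0],
    [[-0.001, -0.002, 0.008], 0],
    [[-0.001, -0.002, 0.012], 0],
    [[-0.001, -0.002, 0.0125], 0],
  ],
)

```text
clock: 26.25
eef_pos: [451.7, -32.5, 135.8]
tool_rot: [3.136, -0.006, 1.265]
force: [-2.8, 0.6, 31.9]
width: 38.4
```

```bash
python3 - <<'E'
from h import *
s=read_state();i=get_image('wrist');cv2.imwrite('pics/w13.png',i); go(*clamp(-33.5),132.5,CY);print(s['width'],s['force'])
k=i[225:245]; print(insclamp(s['eef_pos']))
E
```

```text
shift [-0.0017 -0.0019  0.0033] turn 0.003 pose [451.7 -32.4 135.8] [ 3.136 -0.006  1.265]
38.361307308647575 [-2.84039128  0.64973645 31.88313405]
[-31.8  -1.9]
```

View pics/w13.png

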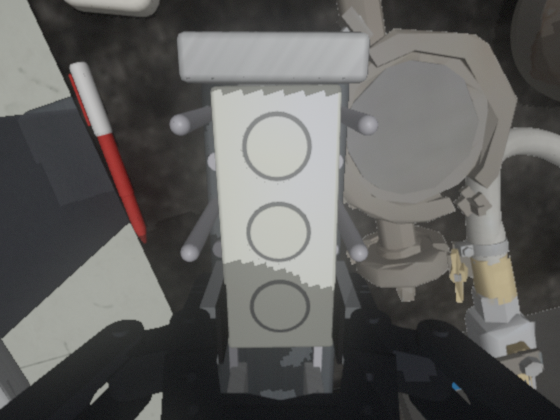

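Emit:
move_arm(
  series=[
    [[-0.001, -0.001, -0.001], 0],
    [[-0.001, -0.001, -0.001], 0],
  ],
)

```text
clock: 26.55
eef_pos: [449.4, -32.4, 136.6]
tool_rot: [3.138, -0.006, 1.266]
force: [-1.3, 0.0, 3.3]
width: 38.5
```

Emit:
move_arm(
  series=[
    [[0, 0, 0], 0],
    [[0, 0, 0], 0],
    [[0, 0, 0], 0],
    [[0, 0, -0.01], 0],
    [[0, 0, -0.03], 0],
  ],
  claw=1,
)

```text
clock: 27.18
eef_pos: [448.8, -32.6, 166.9]
tool_rot: [3.14, -0.006, 1.266]
force: [1.3, -0.4, 1.2]
width: 85.4
```

Emit:
move_arm(
  series=[
    [[0, 0, -0.04], 0],
    [[0, 0, -0.09], 0],
    [[0, 0, -0.13], 0],
    [[0, 0, -0.13], 0],
  ],
)

```text
clock: 27.68
eef_pos: [450.2, -33.6, 300.2]
tool_rot: [3.133, -0.009, 1.266]
force: [0.1, -0.6, -0.2]
width: 85.0
```

```bash
python3 - <<'E'
from h import *
c=cam('wrist');i=get_image('wrist'); np.save('c14.npy',c[3]);cv2.imwrite('pics/w14.png',i)
u,v=proj(c,(*clamp(-10),160)).astype(int); j=i[max(v-130,0):v+110,u-80:u+80]; cv2.imwrite('pics/c14.png',cv2.resize(j,None,fx=2.4,fy=2.4,interpolation=cv2.INTER_CUBIC)); print(u-80,max(v-130,0))
go(*rack(75,23),330,RY)
E
```

```text
197 31
shift [ 0.3083 -0.1235 -0.0299] turn -0.261 pose [448.9 -33.3 298.4] [ 3.137 -0.007  1.266]
```

View pics/c14.png

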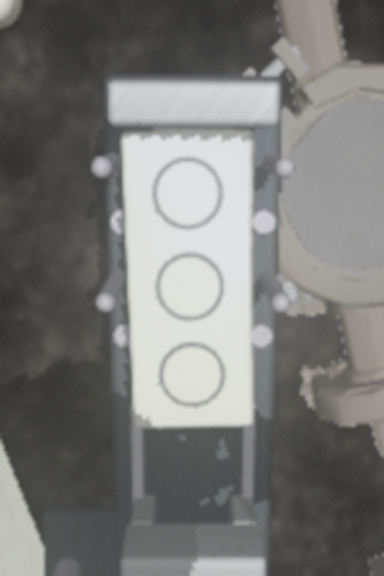

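Emit:
move_arm(
  series=[
    [[0.05, -0.02, -0.01], -0.05],
    [[0.1, -0.04, -0.02], -0.1],
    [[0.155, -0.062, -0.03], -0.16],
    [[0.21, -0.085, -0.03], -0.22],
    [[0.26, -0.105, -0.03], -0.261],
  ],
  claw=0,
)

```text
clock: 28.35
eef_pos: [425.2, 247.8, 328.7]
tool_rot: [3.137, -0.005, 1.529]
force: [0.8, -0.2, -0.1]
width: 0.4
```

Emit:
move_arm(
  series=[
    [[0.045, -0.01, 0], 0],
    [[0.05, -0.01, 0], 0],
    [[0.05, -0.01, 0], 0],
    [[0.05, -0.01, 0], 0],
  ],
)

```text
clock: 28.85
eef_pos: [417.6, 296.3, 328.5]
tool_rot: [3.137, -0.003, 1.527]
force: [-0.5, -0.1, 0.0]
width: -0.2
```

```bash
python3 - <<'E'
from h import *
c=cam('wrist');i=get_image('wrist');cv2.imwrite('pics/w15.png',i); rear(i,c,23); rear(i,c,69)
go(*rack(140,23),170,RY)
E
```

```text
lane 23 rear s 115.0 lvl [0.027 0.026 0.027 0.025 0.006 0.002 0.001 0.001]
front profile s 0..-55: [106  99  77  79  81  83  83  81  84  88  86  87  86  86  85  86  84  84
  84  88]
lane 69 rear s 106.0 lvl [ 0.027  0.025  0.025  0.025 -0.003 -0.02  -0.019 -0.021]
front profile s 0..-55: [128 129 130 131 133  96  82  75  58  58  58  60  57  58  57  55  56  52
  58  60]
shift [0.0658 0.0049 0.159 ] turn -0.001 pose [417.7 296.5 328.7] [ 3.137 -0.004  1.527]
```

Emit:
move_arm(
  series=[
    [[0.04, 0.003, 0.03], 0],
    [[0.066, 0.005, 0.07], 0],
    [[0.066, 0.005, 0.11], 0],
    [[0.066, 0.005, 0.14], 0],
    [[0.066, 0.005, 0.16], 0],
  ],
)

```text
clock: 29.52
eef_pos: [426.5, 361.1, 167.6]
tool_rot: [3.138, -0.002, 1.525]
force: [-0.1, -0.7, -0.8]
width: -0.1
```

Emit:
move_arm(
  series=[
    [[0, 0, 0], 0],
    [[0, 0, 0], 0],
  ],
)

```text
clock: 29.78
eef_pos: [427.3, 360.6, 168.4]
tool_rot: [3.137, -0.003, 1.523]
force: [0.5, -0.0, 0.9]
width: -0.2
```

```bash
python3 - <<'E'
from h import *
go(*rack(140,23),143,RY); go(*rack(70,23),143,RY)
E
```

```text
shift [ 0.0018 -0.0013  0.0254] turn -0.004 pose [427.3 360.6 168.4] [ 3.137e+00 -3.000e-03  1.523e+00]
shift [-0.0682 -0.001   0.0252] turn -0.004 pose [427.3 360.6 168.4] [ 3.137e+00 -3.000e-03  1.523e+00]
```

Emit:
move_arm(
  series=[
    [[0.001, -0.001, 0.015], 0],
    [[0.001, -0.001, 0.0255], 0],
    [[0.001, -0.001, 0.0255], 0],
    [[0.001, -0.001, 0.0255], 0],
  ],
)

```text
clock: 30.28
eef_pos: [426.5, 361.8, 142.9]
tool_rot: [3.137, -0.003, 1.523]
force: [-0.1, 0.3, 0.1]
width: -0.4
```

Emit:
move_arm(
  series=[
    [[-0.009, 0, 0], 0],
    [[-0.018, 0, 0], 0],
    [[-0.026, 0, 0], 0],
    [[-0.034, 0, 0], 0],
    [[-0.042, 0, 0], 0],
  ],
)

```text
clock: 30.9
eef_pos: [424.7, 319.5, 142.9]
tool_rot: [3.137, -0.003, 1.523]
force: [-0.6, 1.1, -0.1]
width: 0.1
```

```bash
python3 - <<'E'
from h import *
go(*rack(70,23),143,RY)
E
```

```text
shift [-0.0269 -0.0003 -0.0001] turn -0.004 pose [424.7 319.5 142.9] [ 3.137e+00 -3.000e-03  1.523e+00]
```

Emit:
move_arm(
  series=[
    [[-0.007, 0, 0], 0],
    [[-0.014, 0, 0], 0],
    [[-0.02, 0, 0], 0],
    [[-0.026, 0, 0], 0],
    [[-0.026, 0, 0], 0],
  ],
)

```text
clock: 31.52
eef_pos: [423.4, 292.7, 142.8]
tool_rot: [3.137, -0.002, 1.523]
force: [-0.1, 0.5, 0.7]
width: -0.1
```

Emit:
move_arm(
  series=[
    [[0.004, 0, 0], 0],
    [[0.01, 0, -0.03], 0],
    [[0.03, 0, -0.08], 0],
    [[0.03, 0, -0.13], 0],
    [[0.03, 0, -0.13], 0],
  ],
)

```text
clock: 32.15
eef_pos: [426.1, 324.4, 276.6]
tool_rot: [3.131, -0.008, 1.524]
force: [0.4, -0.4, -0.8]
width: 0.2
```

Emit:
move_arm(
  series=[
    [[0, 0, 0], 0],
    [[0, 0, 0], 0],
  ],
  claw=1,
)

```text
clock: 32.4
eef_pos: [425.6, 324.1, 275.6]
tool_rot: [3.133, -0.007, 1.524]
force: [-0.6, 0.5, -0.4]
width: 36.2
```

```bash
python3 - <<'E'
from h import *
c=cam('wrist');i=get_image('wrist');cv2.imwrite('pics/w16.png',i); [rear(i,c,y) for y in (69,23)]
go(*rack(-19,23),175,RY)
E
```

```text
lane 69 rear s 107.0 lvl [ 0.027  0.028  0.028  0.029  0.011 -0.029 -0.028 -0.029]
front profile s 0..-55: [ 78 116 117  64  52  52  54  55  55  56  56  51  50  54  52  51  47  44
  45  47]
lane 23 rear s 60.0 lvl [ 0.029  0.028  0.026  0.026  0.006 -0.028 -0.028 -0.027]
front profile s 0..-55: [202 202 201 201 201 201 200 201 200 200 200 200 118  67  64  64  58  56
  56  55]
shift [-0.121  -0.0015  0.0997] turn -0.004 pose [425.6 324.  275.4] [ 3.133 -0.006  1.523]
```

Plate overhangs about 35 mm. Over it.

Emit:
move_arm(
  series=[
    [[-0.05, -0.001, 0], 0],
    [[-0.1, -0.001, 0.01], 0],
    [[-0.121, -0.001, 0.04], 0],
    [[-0.121, -0.001, 0.08], 0],
    [[-0.121, -0.001, 0.1], 0],
  ],
  claw=1,
)

```text
clock: 33.08
eef_pos: [418.4, 202.5, 172.3]
tool_rot: [3.136, -0.004, 1.522]
force: [0.7, 0.0, 0.3]
width: 85.3
```

```bash
python3 - <<'E'
from h import *
go(*rack(-19,23),121,RY)
E
```

```text
shift [0.001  0.0006 0.0513] turn -0.005 pose [418.4 202.5 172.3] [ 3.136 -0.004  1.522]
```

Emit:
move_arm(
  series=[
    [[0, 0.001, 0.025], 0],
    [[0, 0.001, 0.045], -0.005],
    [[0, 0.001, 0.0515], -0.005],
    [[0, 0.001, 0.0515], -0.005],
  ],
)

```text
clock: 33.58
eef_pos: [419.4, 202.4, 120.5]
tool_rot: [3.137, -0.003, 1.527]
force: [0.2, 0.1, -0.2]
width: 85.5
```

Emit:
move_arm(
  series=[
    [[0, 0, 0], 0],
    [[0, 0, 0], 0],
    [[0, 0, 0], 0],
    [[0, 0, 0], 0],
    [[0, 0, 0], 0],
  ],
  claw=0,
)

```text
clock: 34.2
eef_pos: [419.7, 202.6, 121.0]
tool_rot: [3.137, -0.004, 1.527]
force: [-1.2, -0.5, 6.3]
width: 38.4
```

Emit:
move_arm(
  series=[
    [[0, 0, -0.015], 0],
    [[0, 0, -0.04], 0],
    [[-0.01, 0, -0.07], 0],
    [[-0.02, 0, -0.1], 0],
    [[-0.03, 0, -0.11], 0],
  ],
)

```text
clock: 34.83
eef_pos: [418.4, 172.1, 232.0]
tool_rot: [3.134, -0.005, 1.527]
force: [0.0, 0.6, -1.2]
width: 38.7
```

```bash
cat >> h.py <<'E'
def edges(i):
    """held plate in the wrist picture: far edge row, sides at two rows, near edge row (column 280)"""
    g=cv2.GaussianBlur(i,(3,3),0).mean(2)
    far=[60+int(np.argmax(np.diff(g[60:120,u]))) for u in (235,255,300,320)]
    s=[(r,195+int(np.argmax(np.diff(g[r,195:260]))),310+int(np.argmin(np.diff(g[r,310:365])))) for r in (100,150,200,240)]
    near=[325+int(np.argmin(np.diff(g[325:370,u]))) for u in (240,320)]
    print('far rows',far,'sides',s,'near rows',near)
E
python3 - <<'E'
from h import *
i=get_image('wrist');cv2.imwrite('pics/w17.png',i)
for n in ('w6','w11','w12','w13','w17'): print(n,end=' '); edges(cv2.imread(f'pics/{n}.png'))
go(*clamp(-33.5),235,CY)
E
```

```text
w6 far rows [78, 116, 78, 77] sides [(100, 213, 339), (150, 214, 340), (200, 218, 337), (240, 220, 336)] near rows [341, 340]
w11 far rows [86, 86, 86, 85] sides [(100, 212, 339), (150, 214, 338), (200, 219, 337), (240, 220, 336)] near rows [347, 345]
w12 far rows [86, 86, 86, 86] sides [(100, 210, 340), (150, 246, 339), (200, 218, 337), (240, 251, 336)] near rows [346, 345]
w13 far rows [90, 90, 90, 90] sides [(100, 210, 340), (150, 214, 338), (200, 217, 337), (240, 220, 336)] near rows [347, 367]
w17 far rows [85, 85, 84, 84] sides [(100, 207, 340), (150, 215, 339), (200, 218, 337), (240, 221, 336)] near rows [346, 345]
shift [-0.2024  0.0404 -0.0033] turn 0.263 pose [418.3 170.6 232.3] [ 3.135 -0.004  1.525]
```

Emit:
move_arm(
  series=[
    [[-0.03, 0.006, 0], 0.04],
    [[-0.075, 0.015, 0], 0.1],
    [[-0.12, 0.024, 0], 0.16],
    [[-0.165, 0.033, 0], 0.22],
    [[-0.195, 0.039, 0], 0.263],
  ],
)

```text
clock: 35.5
eef_pos: [447.8, -28.2, 230.6]
tool_rot: [3.137, -0.005, 1.259]
force: [-0.2, 1.1, -1.9]
width: 38.3
```

Emit:
move_arm(
  series=[
    [[-0.007, 0.001, 0], 0],
    [[-0.007, 0.001, 0], 0],
    [[-0.007, 0.001, 0], 0],
  ],
)

```text
clock: 35.88
eef_pos: [446.3, -33.6, 230.2]
tool_rot: [3.139, -0.005, 1.261]
force: [-0.7, 0.6, -0.9]
width: 38.5
```

```bash
python3 - <<'E'
from h import *
go(*clamp(-33.5),160,CY); print(read_state()['width'])
E
```

```text
shift [0.0006 0.0028 0.0702] turn -0.001 pose [446.3 -33.6 230.2] [ 3.139 -0.005  1.261]
38.51052849411351
```

Emit:
move_arm(
  series=[
    [[0, 0.001, 0.02], 0],
    [[0, 0.001, 0.04], 0],
    [[0, 0.001, 0.06], 0],
    [[0, 0.001, 0.07], 0],
    [[0, 0.001, 0.07], 0],
  ],
)

```text
clock: 36.5
eef_pos: [447.3, -32.9, 159.8]
tool_rot: [3.14, -0.005, 1.263]
force: [0.8, -0.4, -0.5]
width: 39.2
```

```bash
python3 - <<'E'
from h import *
go(*clamp(-33.5),145,CY); print(read_state()['width'],read_state()['force'])
E
```

```text
shift [-0.      0.0022  0.0148] turn -0.0 pose [447.3 -32.9 159.8] [ 3.14  -0.005  1.263]
39.18661746916907 [ 0.83037589 -0.38373335 -0.49531093]
```

Emit:
move_arm(
  series=[
    [[0, 0.002, 0], 0],
    [[0, 0.002, 0.006], 0],
    [[0, 0.002, 0.012], 0],
    [[0, 0.002, 0.015], 0],
    [[0, 0.002, 0.015], 0],
  ],
)

```text
clock: 37.12
eef_pos: [447.8, -32.8, 150.2]
tool_rot: [-3.141, -0.009, 1.262]
force: [-16.6, 2.2, 73.1]
width: 38.4
```

```bash
python3 - <<'E'
from h import *
go(*clamp(-33.5),140,CY); print(read_state()['width'],read_state()['force']);i=get_image('wrist');cv2.imwrite('pics/w18.png',i);edges(i)
E
```

```text
shift [-0.0003  0.0018  0.0102] turn -0.001 pose [447.8 -32.8 150.2] [-3.141 -0.009  1.262]
38.39609002648903 [-16.63325253   2.16666384  73.10115358]
far rows [84, 84, 83, 83] sides [(100, 211, 341), (150, 214, 345), (200, 217, 337), (240, 220, 335)] near rows [346, 345]
```

Emit:
move_arm(
  series=[
    [[0, 0, -0.004], 0],
    [[0, 0, -0.012], 0],
    [[0, 0, -0.012], 0],
  ],
)

```text
clock: 37.55
eef_pos: [448.2, -32.9, 162.5]
tool_rot: [3.14, -0.01, 1.262]
force: [1.4, -0.2, 0.3]
width: 38.5
```

```bash
python3 - <<'E'
from h import *
print(read_state()['width'],read_state()['force'],insclamp(read_state()['eef_pos']));i=get_image('wrist');cv2.imwrite('pics/w19.png',i);edges(i)
a=cv2.imread('pics/w18.png')[0:400,140:440]; cv2.imwrite('pics/c19.png',np.hstack([cv2.resize(k,None,fx=1.33,fy=1.33,interpolation=cv2.INTER_CUBIC) for k in (a,i[0:400,140:440])]))
E
```

```text
38.51111136266326 [ 1.35559518 -0.21409174  0.34524324] [-33.3   1.4]
far rows [84, 84, 83, 83] sides [(100, 211, 341), (150, 215, 339), (200, 218, 337), (240, 220, 336)] near rows [346, 359]
```

View pics/c19.png

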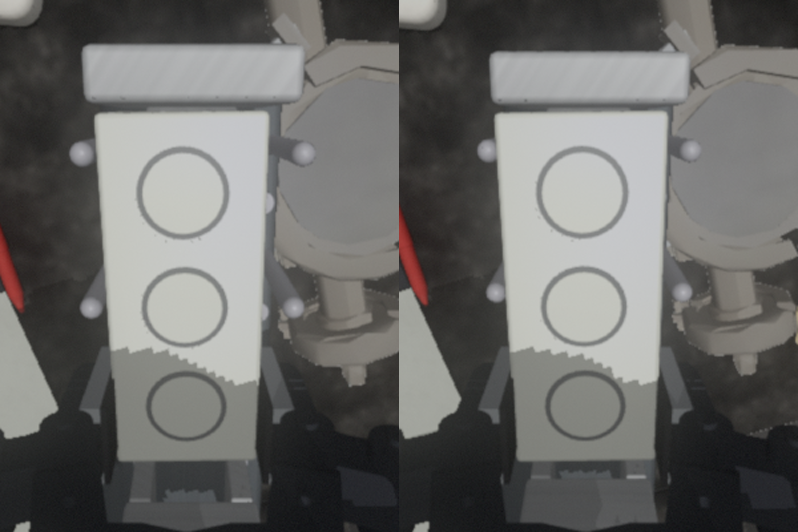

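Emit:
move_arm(
  series=[
    [[0, 0.003, 0], 0],
    [[0, 0.003, 0], 0],
    [[0, 0.003, -0.001], 0],
  ],
)

```text
clock: 37.98
eef_pos: [450.6, -33.8, 162.7]
tool_rot: [-3.141, -0.009, 1.262]
force: [-1.2, -0.3, -1.9]
width: 38.7
```

```bash
python3 - <<'E'
from h import *
f,cx,cy,_=cam('wrist');c=(f,cx,cy,np.load('c14.npy'))
g=lambda u,v,z: insclamp(ray(c,197+u/2.4,31+v/2.4,z))
for r,a,b in ((150,122,252),(300,127,251),(410,133,250)): print('plate2 sides',g(a,r,157),g(b,r,157))
print('pins',g(102,166,172),g(285,166,172),g(106,301,172),g(280,301,172))
s=read_state();print(insclamp(s['eef_pos']),s['force'],s['tool_rot'],CY)
E
```

```text
plate2 sides [40.1 21.9] [ 40.2 -18.1]
plate2 sides [-6.3 21.3] [ -6.3 -18.7]
plate2 sides [-43.4  20.1] [-43.4 -19.1]
pins [35.8 26.7] [ 35.9 -26.9] [-4.  26.7] [ -3.9 -26.6]
[-33.4  -1.2] [-1.18284595 -0.31087602 -1.90035812] [-3.14096168 -0.00901007  1.26198155] 1.2627457138178972
```

Emit:
move_arm(
  series=[
    [[0, -0.0018, 0], -0.015],
    [[0, -0.0018, 0.002], -0.015],
    [[0, -0.0018, 0.004], -0.015],
    [[0, -0.0018, 0.004], -0.015],
  ],
)

```text
clock: 38.48
eef_pos: [448.7, -33.2, 158.5]
tool_rot: [-3.141, -0.009, 1.277]
force: [-0.4, 0.9, -1.0]
width: 38.7
```

```bash
python3 - <<'E'
from h import *
s=read_state();print(insclamp(s['eef_pos']),s['eef_pos'],s['force'],s['tool_rot'])
E
```

```text
[-33.4   0.8] [448.69402424 -33.2310864  158.53791228] [-0.42586968  0.88178443 -1.04870598] [-3.14069084 -0.00886953  1.27688325]
```

Aligned with the plate below (y 0.8 against 0.6). Descend gently.

Emit:
move_arm(
  series=[
    [[0, 0, 0.003], 0],
    [[0, 0, 0.006], 0],
    [[0, 0, 0.008], 0],
    [[0, 0, 0.01], 0],
    [[0, 0, 0.01], 0],
  ],
)

```text
clock: 39.1
eef_pos: [447.1, -32.7, 152.0]
tool_rot: [-3.138, -0.012, 1.276]
force: [-11.5, 2.2, 50.9]
width: 38.3
```

```bash
python3 - <<'E'
from h import *
s=read_state();print(insclamp(s['eef_pos']),s['eef_pos'],s['force'],s['torque'],s['tool_rot'])
E
```

```text
[-33.4   2.5] [447.12137211 -32.71189769 151.99337884] [-11.47276964   2.17711223  50.86606472] [0.52035187 3.39481934 0.06289546] [-3.13818199 -0.01156556  1.27640359]
```

Emit:
move_arm(
  series=[
    [[0, 0.001, -0.002], 0],
    [[0, 0.0015, -0.0015], 0],
    [[0, 0.0015, -0.0015], 0],
  ],
)

```text
clock: 39.48
eef_pos: [447.3, -32.8, 153.8]
tool_rot: [-3.136, -0.012, 1.276]
force: [-4.2, 1.1, 12.4]
width: 38.8
```

```bash
python3 - <<'E'
from h import *
s=read_state();print(insclamp(s['eef_pos']),s['eef_pos'],s['force'],s['tool_rot']); i=get_image('wrist');cv2.imwrite('pics/w20.png',i)
c=cam('wrist')
# sides of the stack's lower plate seen? colour rows beside held plate; held plate sides at z of its top
edges(i)
for x in (36,-4):
  for y in (27,-27): print('pin',x,y,proj(c,(*clamp(x,y),172)).round(1))
E
```

```text
[-33.5   2.3] [447.28900079 -32.79671942 153.79689363] [-4.18513148  1.11104296 12.44472152] [-3.13556341 -0.0119551   1.27640289]
far rows [83, 83, 83, 83] sides [(100, 211, 340), (150, 215, 347), (200, 218, 337), (240, 220, 335)] near rows [346, 344]
pin 36 27 [207.6 112.5]
pin 36 -27 [371.2 114.8]
pin -4 27 [212.5 226.1]
pin -4 -27 [361.7 228.3]
```

Emit:
move_arm(
  series=[
    [[0, 0.002, -0.001], 0],
    [[0, 0.002, -0.001], 0],
    [[0, 0.002, -0.001], 0],
  ],
)

```text
clock: 39.9
eef_pos: [447.7, -32.9, 154.5]
tool_rot: [-3.132, -0.012, 1.277]
force: [-4.0, 0.7, 5.1]
width: 38.9
```

Emit:
move_arm(
  series=[
    [[0, 0, 0], 0],
    [[0, 0, 0], 0],
    [[0, 0, 0], 0],
  ],
  claw=0.58,
)

```text
clock: 40.28
eef_pos: [448.0, -33.0, 154.4]
tool_rot: [-3.133, -0.012, 1.277]
force: [0.6, -0.4, -1.3]
width: 49.3
```

Emit:
move_arm(
  series=[
    [[0, 0, 0], 0],
    [[0, 0, 0], 0],
    [[0, 0, -0.02], 0],
    [[0, 0, -0.07], 0],
    [[0, 0, -0.12], 0],
  ],
  claw=1,
)

```text
clock: 40.9
eef_pos: [448.3, -34.8, 275.5]
tool_rot: [-3.132, -0.011, 1.276]
force: [-0.2, 0.4, 0.3]
width: 85.4
```

```bash
python3 - <<'E'
from h import *
c=cam('wrist');i=get_image('wrist'); np.save('c21.npy',c[3]);cv2.imwrite('pics/w21.png',i)
u,v=proj(c,(*clamp(-10),160)).astype(int); j=i[max(v-110,0):v+90,u-75:u+75]; cv2.imwrite('pics/c21.png',cv2.resize(j,None,fx=3,fy=3,interpolation=cv2.INTER_CUBIC)); print(u-75,max(v-110,0))
g=cv2.GaussianBlur(i,(3,3),0).mean(2)
for x in (40,30,15,5,-10,-20,-35,-45):
    Y=np.arange(30,-30.1,-0.5); L=[g[tuple(proj(c,(*clamp(x,y),163)).round().astype(int)[::-1])] for y in Y]; d=np.diff(L)
    print(x,'edges at z163: +y',Y[np.argmax(d)],'-y',Y[np.argmin(d)],round(d.max()),round(d.min()))
X=np.arange(60,-70,-1.); L=[g[tuple(proj(c,(*clamp(x,8),163)).round().astype(int)[::-1])] for x in X]; print(np.round(L).astype(int).tolist())
go(*clamp(-33,0),150,CY)
E
```

```text
208 56
40 edges at z163: +y 23.0 -y -18.5 45 -30
30 edges at z163: +y 23.5 -y -19.0 45 -37
15 edges at z163: +y 23.0 -y -18.5 43 -24
5 edges at z163: +y 22.0 -y -17.5 41 -28
-10 edges at z163: +y 21.5 -y -17.5 40 -31
-20 edges at z163: +y 21.5 -y -18.0 37 -30
-35 edges at z163: +y 21.0 -y -18.5 46 -33
-45 edges at z163: +y 21.0 -y -19.5 25 -41
[164, 188, 205, 205, 204, 202, 200, 199, 199, 199, 196, 171, 147, 125, 134, 161, 212, 220, 222, 222, 222, 222, 222, 209, 190, 185, 203, 222, 222, 222, 222, 222, 223, 223, 222, 222, 222, 222, 222, 222, 219, 195, 181, 203, 216, 222, 222, 222, 222, 222, 222, 222, 217, 206, 178, 188, 216, 220, 221, 221, 221, 221, 221, 221, 221, 220, 220, 220, 220, 216, 191, 181, 203, 216, 221, 221, 221, 221, 221, 221, 221, 220, 217, 189, 173, 186, 200, 210, 217, 217, 217, 217, 217, 217, 216, 216, 214, 203, 190, 177, 193, 209, 215, 216, 211, 196, 164, 158, 155, 149, 106, 90, 85, 84, 83, 83, 82, 82, 81, 81, 81, 80, 79, 79, 79, 78, 78, 78, 78, 77]
shift [-0.0002 -0.0031  0.1314] turn 0.013 pose [451.9 -35.6 281.4] [ 3.141 -0.015  1.276]
```

Emit:
move_arm(
  series=[
    [[0, -0.003, 0], 0.013],
    [[0, -0.003, 0.05], 0.013],
    [[0, -0.003, 0.1], 0.013],
    [[0, -0.003, 0.12], 0.013],
    [[0, -0.003, 0.125], 0.013],
  ],
)

```text
clock: 41.58
eef_pos: [447.7, -32.9, 154.4]
tool_rot: [-3.137, -0.013, 1.262]
force: [-0.0, -0.2, -0.0]
width: 85.3
```

```bash
python3 - <<'E'
from h import *
go(*clamp(-33,0),140,CY)
E
```

```text
shift [0.0002 0.0019 0.0144] turn -0.001 pose [447.7 -32.9 154.4] [-3.137 -0.013  1.262]
```

Emit:
move_arm(
  series=[
    [[0, 0.002, 0.005], 0],
    [[0, 0.002, 0.0145], 0],
    [[0, 0.002, 0.0145], 0],
    [[0, 0.002, 0.0145], 0],
  ],
)

```text
clock: 42.08
eef_pos: [449.9, -33.3, 140.2]
tool_rot: [-3.138, -0.013, 1.262]
force: [-0.2, -1.6, 0.1]
width: 84.8
```

Emit:
move_arm(
  series=[
    [[0, 0, 0], 0],
    [[0, 0, 0], 0],
    [[0, 0, 0], 0],
    [[0, 0, 0], 0],
    [[0, 0, 0], 0],
  ],
  claw=0.3,
)

```text
clock: 42.7
eef_pos: [449.6, -33.2, 140.7]
tool_rot: [-3.138, -0.014, 1.262]
force: [-1.6, 0.2, 6.7]
width: 38.7
```

```bash
python3 - <<'E'
from h import *
s=read_state();print(insclamp(s['eef_pos']),s['force'])
E
```

```text
[-33.1  -0.1] [-1.61456577  0.24033018  6.67912319]
```

Emit:
move_arm(
  series=[
    [[0, 0, 0], 0],
    [[0, 0, 0], 0],
    [[0, 0, 0], 0],
    [[0, 0, 0], 0],
  ],
  claw=1,
)

```text
clock: 43.2
eef_pos: [449.6, -33.2, 140.6]
tool_rot: [-3.138, -0.014, 1.262]
force: [-0.4, 0.5, -0.0]
width: 85.4
```

Emit:
move_arm(
  series=[
    [[0, 0, -0.03], 0],
    [[0, 0, -0.08], 0],
    [[0, 0, -0.13], 0],
    [[0, 0, -0.15], 0],
    [[0, 0, -0.15], 0],
  ],
)

```text
clock: 43.82
eef_pos: [450.4, -35.4, 291.8]
tool_rot: [-3.141, -0.015, 1.263]
force: [-0.7, 0.0, 0.1]
width: 85.0
```

Emit:
move_arm(
  series=[
    [[0, 0, 0], 0],
    [[0, 0, 0], 0],
  ],
)

```text
clock: 44.08
eef_pos: [449.8, -35.3, 290.8]
tool_rot: [-3.139, -0.014, 1.262]
force: [-0.4, -0.1, 0.1]
width: 85.5
```

```bash
cat >> h.py <<'E'
def stack(i,c,z):
    g=cv2.GaussianBlur(i,(3,3),0).mean(2)
    for x in (40,15,-10,-20,-35,-45):
        Y=np.arange(30,-30.1,-0.5); L=[g[tuple(proj(c,(*clamp(x,y),z)).round().astype(int)[::-1])] for y in Y]; d=np.diff(L)
        print(x,'edges: +y',Y[np.argmax(d)],'-y',Y[np.argmin(d)],round(d.max()),round(d.min()))
E
python3 - <<'E'
from h import *
c=cam('wrist');i=get_image('wrist'); np.save('c22.npy',c[3]);cv2.imwrite('pics/w22.png',i); stack(i,c,163)
go(*rack(75,69),330,RY)
E
```

```text
40 edges: +y 23.0 -y -18.0 46 -30
15 edges: +y 22.5 -y -18.5 41 -21
-10 edges: +y 21.5 -y -18.5 39 -31
-20 edges: +y 21.0 -y -18.5 32 -18
-35 edges: +y 20.0 -y -19.5 40 -32
-45 edges: +y 20.0 -y -20.5 21 -41
shift [ 0.2978 -0.1708 -0.0344] turn -0.265 pose [449.8 -35.4 290.8] [-3.139 -0.014  1.262]
```

Emit:
move_arm(
  series=[
    [[0.05, -0.029, -0.01], -0.05],
    [[0.1, -0.057, -0.02], -0.1],
    [[0.15, -0.086, -0.03], -0.16],
    [[0.2, -0.115, -0.03], -0.22],
    [[0.25, -0.143, -0.03], -0.265],
  ],
  claw=0,
)

```text
clock: 44.75
eef_pos: [388.6, 247.4, 324.4]
tool_rot: [3.141, -0.014, 1.529]
force: [1.7, 1.1, -0.4]
width: -0.0
```

Emit:
move_arm(
  series=[
    [[0.045, -0.01, 0], 0],
    [[0.056, -0.015, 0], 0],
    [[0.056, -0.015, 0], 0],
    [[0.056, -0.015, 0], 0],
  ],
)

```text
clock: 45.25
eef_pos: [376.6, 302.1, 324.9]
tool_rot: [3.141, -0.013, 1.526]
force: [-0.2, -1.2, 0.9]
width: -0.3
```

```bash
python3 - <<'E'
from h import *
c=cam('wrist');i=get_image('wrist');cv2.imwrite('pics/w23.png',i); rear(i,c,69)
go(*rack(135,69),170,RY)
E
```

```text
lane 69 rear s 106.0 lvl [ 0.025  0.027  0.026  0.028 -0.003 -0.01  -0.008 -0.01 ]
front profile s 0..-55: [90 86 86 85 84 84 83 82 83 82 81 80 80 79 78 78 91 71 36 33]
shift [0.0556 0.0006 0.1559] turn -0.001 pose [376.7 302.1 325.1] [ 3.141 -0.013  1.526]
```

Emit:
move_arm(
  series=[
    [[0.04, 0, 0.03], 0],
    [[0.056, 0, 0.07], 0],
    [[0.056, 0, 0.11], 0],
    [[0.056, 0, 0.14], 0],
    [[0.056, 0, 0.156], 0],
  ],
)

```text
clock: 45.92
eef_pos: [379.7, 358.1, 168.4]
tool_rot: [-3.141, -0.011, 1.524]
force: [0.0, -0.2, 0.2]
width: -0.0
```

Emit:
move_arm(
  series=[
    [[0, 0, 0], 0],
    [[0, 0, 0], 0],
  ],
)

```text
clock: 46.18
eef_pos: [380.6, 357.5, 169.0]
tool_rot: [3.141, -0.011, 1.522]
force: [0.1, -0.3, -0.7]
width: -0.1
```

```bash
python3 - <<'E'
from h import *
go(*rack(135,69),143,RY)
E
```

```text
shift [ 0.0018 -0.0007  0.026 ] turn -0.005 pose [380.6 357.5 169. ] [ 3.141 -0.011  1.522]
```

Emit:
move_arm(
  series=[
    [[0.002, -0.001, 0.015], 0],
    [[0.002, -0.001, 0.0255], 0],
    [[0.002, -0.001, 0.0255], 0],
    [[0.002, -0.001, 0.0255], 0],
  ],
)

```text
clock: 46.68
eef_pos: [379.8, 359.9, 143.5]
tool_rot: [3.141, -0.011, 1.522]
force: [0.1, 0.6, -0.3]
width: -0.1
```

Emit:
move_arm(
  series=[
    [[-0.009, 0, 0], 0],
    [[-0.018, 0, 0], 0],
    [[-0.026, 0, 0], 0],
    [[-0.034, 0, 0], 0],
    [[-0.042, 0, 0], 0],
  ],
)

```text
clock: 47.3
eef_pos: [378.0, 317.9, 143.3]
tool_rot: [3.14, -0.012, 1.522]
force: [0.4, 2.5, 1.7]
width: 0.1
```

```bash
python3 - <<'E'
from h import *
go(*rack(70,69),143,RY)
E
```

```text
shift [-0.0232  0.0003  0.0001] turn -0.005 pose [378.  317.9 143.3] [ 3.14  -0.012  1.522]
```

Emit:
move_arm(
  series=[
    [[-0.006, 0, 0], 0],
    [[-0.012, 0, 0], 0],
    [[-0.018, 0, 0], 0],
    [[-0.0225, 0, 0], 0],
    [[-0.0225, 0, 0], 0],
  ],
)

```text
clock: 47.92
eef_pos: [377.1, 295.0, 143.2]
tool_rot: [3.14, -0.012, 1.522]
force: [0.2, 0.1, 3.3]
width: 0.0
```

Emit:
move_arm(
  series=[
    [[0.004, 0, 0], 0],
    [[0.01, 0, -0.03], 0],
    [[0.03, 0, -0.08], 0],
    [[0.03, 0, -0.13], 0],
    [[0.03, 0, -0.13], 0],
  ],
)

```text
clock: 48.55
eef_pos: [379.7, 324.8, 276.5]
tool_rot: [3.136, -0.016, 1.522]
force: [0.2, 0.3, 0.3]
width: 0.0
```

Emit:
move_arm(
  series=[
    [[0, 0, 0], 0],
    [[0, 0, 0], 0],
  ],
  claw=1,
)

```text
clock: 48.8
eef_pos: [379.0, 324.1, 275.2]
tool_rot: [3.137, -0.014, 1.522]
force: [-0.4, -0.2, 0.5]
width: 35.5
```

```bash
python3 - <<'E'
from h import *
c=cam('wrist');i=get_image('wrist');cv2.imwrite('pics/w24.png',i); rear(i,c,69)
go(*rack(-19,69),175,RY)
E
```

```text
lane 69 rear s 61.0 lvl [ 0.029  0.029  0.03   0.029  0.006 -0.03  -0.03  -0.029]
front profile s 0..-55: [189 188 189 188 188 188 188 188 188 188 187 186 124 122 118 118 116 116
 117 117]
shift [-0.1199 -0.0003  0.0985] turn -0.005 pose [379.  324.1 275.2] [ 3.138 -0.014  1.522]
```

Emit:
move_arm(
  series=[
    [[-0.05, 0, 0], 0],
    [[-0.1, 0, 0.01], 0],
    [[-0.12, 0, 0.04], 0],
    [[-0.12, 0, 0.08], 0],
    [[-0.12, 0, 0.1], 0],
  ],
  claw=1,
)

```text
clock: 49.48
eef_pos: [372.3, 204.3, 171.3]
tool_rot: [3.141, -0.012, 1.521]
force: [-0.1, -0.6, 0.3]
width: 85.4
```

```bash
python3 - <<'E'
from h import *
go(*rack(-19,69),133,RY)
E
```

```text
shift [0.001  0.0009 0.0383] turn -0.006 pose [372.3 204.3 171.3] [ 3.141 -0.012  1.521]
```

Emit:
move_arm(
  series=[
    [[-0.001, 0.001, 0.02], 0],
    [[-0.001, 0.001, 0.038], -0.005],
    [[-0.001, 0.001, 0.038], -0.005],
    [[-0.001, 0.001, 0.038], -0.005],
  ],
)

```text
clock: 49.98
eef_pos: [373.3, 203.6, 133.3]
tool_rot: [3.141, -0.011, 1.525]
force: [1.1, 0.2, -0.7]
width: 85.3
```

Emit:
move_arm(
  series=[
    [[0, 0, 0], 0],
    [[0, 0, 0], 0],
    [[0, 0, 0], 0],
    [[0, 0, 0], 0],
    [[0, 0, 0], 0],
  ],
  claw=0,
)

```text
clock: 50.6
eef_pos: [373.5, 203.8, 133.8]
tool_rot: [3.141, -0.012, 1.525]
force: [-0.9, -0.6, 5.3]
width: 38.2
```

Emit:
move_arm(
  series=[
    [[0, 0, -0.015], 0],
    [[0, 0, -0.04], 0],
    [[-0.01, 0, -0.07], 0],
    [[-0.02, 0, -0.1], 0],
    [[-0.03, 0, -0.11], 0],
  ],
)

```text
clock: 51.22
eef_pos: [372.6, 172.4, 244.7]
tool_rot: [3.138, -0.013, 1.526]
force: [-0.4, 0.1, -1.8]
width: 37.9
```

```bash
python3 - <<'E'
from h import *
i=get_image('wrist');cv2.imwrite('pics/w25.png',i); edges(i)
go(*clamp(-33.5),235,CY)
E
```

```text
far rows [78, 79, 115, 79] sides [(100, 223, 337), (150, 213, 336), (200, 218, 333), (240, 229, 332)] near rows [325, 328]
shift [-0.2008  0.0864  0.0076] turn 0.261 pose [372.4 171.  244.8] [ 3.139 -0.012  1.524]
```

Emit:
move_arm(
  series=[
    [[-0.03, 0.013, 0], 0.04],
    [[-0.075, 0.032, 0], 0.1],
    [[-0.12, 0.052, 0], 0.16],
    [[-0.16, 0.07, 0], 0.22],
    [[-0.193, 0.085, 0], 0.261],
  ],
)

```text
clock: 51.9
eef_pos: [448.1, -27.5, 241.5]
tool_rot: [-3.14, -0.012, 1.26]
force: [-0.2, 0.6, -0.6]
width: 37.9
```

Emit:
move_arm(
  series=[
    [[-0.007, 0.001, 0], 0],
    [[-0.007, 0.001, 0], 0],
    [[-0.007, 0.001, 0], 0],
  ],
)

```text
clock: 52.28
eef_pos: [446.3, -33.0, 240.9]
tool_rot: [-3.138, -0.012, 1.263]
force: [-0.6, 0.1, -1.5]
width: 38.1
```

```bash
python3 - <<'E'
from h import *
m=camera_model('wrist');f=210/np.tan(np.radians(m['fov_y']/2)); T=m['tool_from_camera']
for n,u,v in (('now far',277,79.5),('sideL',213,150),('sideR',336,150)):
    d=T[:3,:3]@np.array([(u-m['cx'])/f,(v-m['cy'])/f,1]);o=T[:3,3]; print(n,(o+d*(-13-o[2])/d[2])[:2].round(1))
s=read_state();print(insclamp(s['eef_pos']),s['eef_pos'],s['width'],s['tool_rot'])
go(*clamp(-33.5),170,CY)
E
```

```text
now far [80.3 -1. ]
sideL [ 56.8 -23.6]
sideR [56.8 19.7]
[-34.    3.1] [446.34040894 -33.01922496 240.92225904] 38.118795701929194 [-3.13822063 -0.01227382  1.2625847 ]
shift [-0.0004  0.0033  0.0709] turn -0.0 pose [446.3 -33.  240.9] [-3.138 -0.012  1.263]
```

```bash
python3 - <<'E'
from h import *
i=get_image('wrist');cv2.imwrite('pics/w26.png',i)
for n in ('w17','w26'):
    g=cv2.imread(f'pics/{n}.png').mean(2); print(n)
    for r in (100,140,180,220,250):
        # outward from centre until big drop
        L=next(u for u in range(245,180,-1) if g[r,u-2]<g[r,u]-25); R_=next(u for u in range(318,380) if g[r,u+2]<g[r,u]-25); print(r,L,R_,R_-L)
    print([g[u,260].round() for u in range(66,96,3)],[g[u,240].round() for u in range(300,366,4)])
held((214,80),(340,80),(228,345),(334,345))
E
```

```text
w17
100 209 339 130
140 217 338 121
180 220 336 116
220 222 335 113
250 224 334 110
[np.float64(165.0), np.float64(167.0), np.float64(167.0), np.float64(167.0), np.float64(165.0), np.float64(167.0), np.float64(158.0), np.float64(195.0), np.float64(199.0), np.float64(198.0)] [np.float64(131.0), np.float64(129.0), np.float64(130.0), np.float64(129.0), np.float64(129.0), np.float64(129.0), np.float64(129.0), np.float64(127.0), np.float64(128.0), np.float64(128.0), np.float64(127.0), np.float64(126.0), np.float64(61.0), np.float64(47.0), np.float64(47.0), np.float64(46.0), np.float64(44.0)]
w26
100 225 336 111
140 226 334 108
180 228 332 104
220 230 330 100
250 231 329 98
[np.float64(180.0), np.float64(177.0), np.float64(177.0), np.float64(176.0), np.float64(158.0), np.float64(194.0), np.float64(200.0), np.float64(199.0), np.float64(200.0), np.float64(200.0)] [np.float64(131.0), np.float64(131.0), np.float64(132.0), np.float64(131.0), np.float64(131.0), np.float64(129.0), np.float64(113.0), np.float64(58.0), np.float64(53.0), np.float64(52.0), np.float64(47.0), np.float64(124.0), np.float64(159.0), np.float64(160.0), np.float64(158.0), np.float64(161.0), np.float64(162.0)]
far [ 80.1  -0.9 -19. ] near [-14.8   0.4 -26.1] len 95.2
```

Emit:
move_arm(
  series=[
    [[-0.001, 0.001, 0.02], 0],
    [[-0.0015, 0.001, 0.04], 0],
    [[-0.0015, 0.001, 0.06], 0],
    [[-0.0015, 0.001, 0.066], 0],
    [[-0.0015, 0.001, 0.066], 0],
  ],
)

```text
clock: 52.95
eef_pos: [447.0, -33.4, 175.1]
tool_rot: [-3.138, -0.012, 1.264]
force: [-0.7, -0.1, -0.0]
width: 38.0
```

```bash
python3 - <<'E'
from h import *
s=read_state();print(insclamp(s['eef_pos']),s['force'],s['width']); go(*clamp(-35.3,0.5),162,CY)
E
```

```text
[-34.1   2.4] [-0.67822164 -0.10949863 -0.02739091] 37.96263885883696
shift [-0.0014  0.0019  0.0131] turn 0.001 pose [447.  -33.4 175.1] [-3.138 -0.012  1.264]
```

Emit:
move_arm(
  series=[
    [[-0.001, 0.0025, 0], 0],
    [[-0.001, 0.0025, 0.005], 0],
    [[-0.001, 0.0025, 0.009], 0],
    [[-0.001, 0.0025, 0.012], 0],
    [[-0.001, 0.0025, 0.0125], 0],
  ],
)

```text
clock: 53.58
eef_pos: [448.9, -34.9, 162.3]
tool_rot: [-3.138, -0.012, 1.264]
force: [-0.3, -0.6, -1.0]
width: 38.3
```

```bash
python3 - <<'E'
from h import *
s=read_state();print(insclamp(s['eef_pos']),s['eef_pos'],s['force'],s['width'],s['tool_rot'])
E
```

```text
[-35.    0.1] [448.93536214 -34.93563478 162.34894487] [-0.27062179 -0.62138393 -1.02441856] 38.27723905436419 [-3.13779884 -0.01224852  1.26374654]
```

Emit:
move_arm(
  series=[
    [[0, 0, 0.001], 0],
    [[0, 0, 0.001], 0],
    [[0, 0, 0.001], 0],
  ],
  claw=0.58,
)

```text
clock: 53.95
eef_pos: [449.0, -34.9, 161.4]
tool_rot: [-3.138, -0.012, 1.264]
force: [-0.5, 0.5, 0.2]
width: 50.1
```

Emit:
move_arm(
  series=[
    [[0, 0, 0], 0],
    [[0, 0, 0], 0],
    [[0, 0, -0.01], 0],
    [[0, 0, -0.02], 0],
    [[0, 0, -0.02], 0],
  ],
  claw=1,
)

```text
clock: 54.58
eef_pos: [449.8, -35.2, 182.5]
tool_rot: [-3.14, -0.013, 1.264]
force: [0.1, 0.2, 0.4]
width: 85.3
```

```bash
python3 - <<'E'
from h import *
s=read_state();print(insclamp(s['eef_pos']),s['force'],s['width']); i=get_image('wrist');cv2.imwrite('pics/w27.png',i);go(*clamp(-25,0),143,CY)
E
```

```text
[-35.   -0.9] [0.13051397 0.23512759 0.36437013] 85.2963510159186
shift [ 0.0096 -0.0004  0.0392] turn 0.001 pose [449.5 -35.2 182.1] [-3.14  -0.013  1.264]
```

Emit:
move_arm(
  series=[
    [[0.0095, 0, 0], 0],
    [[0.0095, 0, 0.015], 0],
    [[0.0095, 0, 0.03], 0],
    [[0.0095, 0, 0.039], 0],
    [[0.0095, 0, 0.039], 0],
  ],
)

```text
clock: 55.25
eef_pos: [452.0, -25.3, 142.6]
tool_rot: [-3.138, -0.012, 1.264]
force: [-0.5, 0.2, -0.5]
width: 85.1
```

```bash
python3 - <<'E'
from h import *
s=read_state();print(insclamp(s['eef_pos']),s['eef_pos'],s['force'],s['width'],s['tool_rot'])
E
```

```text
[-24.9   0. ] [452.01901738 -25.27435768 142.62979978] [-0.49570586  0.15137509 -0.49853591] 85.08860054911251 [-3.13797085 -0.01245435  1.26416452]
```

Emit:
move_arm(
  series=[
    [[0, 0, 0], 0],
    [[0, 0, 0], 0],
    [[0, 0, 0], 0],
    [[0, 0, 0], 0],
    [[0, 0, 0], 0],
  ],
  claw=0.3,
)

```text
clock: 55.88
eef_pos: [452.1, -25.2, 143.2]
tool_rot: [-3.138, -0.013, 1.264]
force: [-1.4, 0.2, 5.2]
width: 38.9
```

Emit:
move_arm(
  series=[
    [[0, 0, 0], 0],
    [[0, 0, 0], 0],
    [[0, 0, 0], 0],
    [[0, 0, 0], 0],
  ],
  claw=1,
)

```text
clock: 56.38
eef_pos: [452.1, -25.2, 143.2]
tool_rot: [-3.138, -0.013, 1.264]
force: [-0.6, -0.6, -0.5]
width: 85.1
```

Emit:
move_arm(
  series=[
    [[0, 0, -0.03], 0],
    [[0, 0, -0.08], 0],
    [[0, 0, -0.13], 0],
    [[-0.01, 0, -0.15], 0],
    [[-0.01, 0, -0.15], 0],
  ],
)

```text
clock: 57.0
eef_pos: [449.7, -37.3, 294.3]
tool_rot: [3.141, -0.014, 1.263]
force: [-0.3, 0.2, -0.2]
width: 85.4
```

Emit:
move_arm(
  series=[
    [[0, 0, 0], 0],
    [[0, 0, 0], 0],
  ],
)

```text
clock: 57.25
eef_pos: [449.1, -37.0, 293.2]
tool_rot: [-3.14, -0.013, 1.264]
force: [-0.3, -0.1, -0.9]
width: 85.3
```

```bash
python3 - <<'E'
from h import *
c=cam('wrist');i=get_image('wrist'); np.save('c28.npy',c[3]);cv2.imwrite('pics/w28.png',i); stack(i,c,169)
g=i.mean(2)
X=np.arange(60,-70,-1.)
for y in (-17,17): L=np.array([g[tuple(proj(c,(*clamp(x,y),169)).round().astype(int)[::-1])] for x in X]);d=np.diff(L);print(y,'far',[(X[k],round(d[k])) for k in np.argsort(-d)[:3]],'near',[(X[k],round(d[k])) for k in np.argsort(d)[:3]])
go(*clamp(-132-45,0),220,CY)
E
```

```text
40 edges: +y 22.0 -y -20.0 46 -31
15 edges: +y 20.5 -y -20.0 30 -30
-10 edges: +y 20.5 -y -19.5 44 -29
-20 edges: +y 20.0 -y -20.0 39 -26
-35 edges: +y 20.0 -y -19.5 47 -32
-45 edges: +y 20.5 -y -20.5 27 -39
-17 far [(np.float64(46.0), 83), (np.float64(60.0), 33), (np.float64(45.0), 30)] near [(np.float64(-49.0), -64), (np.float64(48.0), -52), (np.float64(49.0), -25)]
17 far [(np.float64(46.0), 92), (np.float64(60.0), 34), (np.float64(45.0), 30)] near [(np.float64(48.0), -49), (np.float64(-45.0), -38), (np.float64(49.0), -26)]
shift [-0.141  -0.0008  0.0714] turn 0.001 pose [449.2 -37.  293.3] [-3.14  -0.013  1.264]
```

Emit:
move_arm(
  series=[
    [[-0.04, 0, 0], 0],
    [[-0.09, 0, 0], 0],
    [[-0.13, -0.001, 0.01], 0],
    [[-0.141, -0.001, 0.05], 0],
    [[-0.141, -0.001, 0.075], 0],
  ],
  claw=0,
)

```text
clock: 57.92
eef_pos: [404.5, -170.9, 214.6]
tool_rot: [-3.137, -0.013, 1.261]
force: [0.5, 1.0, 0.5]
width: -0.1
```

```bash
python3 - <<'E'
from h import *
s=read_state();print(insclamp(s['eef_pos']),s['force'],s['width']);go(*clamp(-177,0),170,CY)
E
```

```text
[-178.     1.2] [0.50000863 1.03461184 0.47990898] -0.13047173065264506
shift [0.0005 0.0014 0.0446] turn -0.002 pose [ 404.5 -170.9  214.6] [-3.137 -0.013  1.261]
```

Emit:
move_arm(
  series=[
    [[0, 0.001, 0.02], 0],
    [[0, 0.001, 0.04], 0],
    [[0, 0.001, 0.045], 0],
    [[0, 0.001, 0.045], 0],
  ],
)

```text
clock: 58.42
eef_pos: [405.3, -170.6, 169.4]
tool_rot: [-3.136, -0.013, 1.261]
force: [0.2, 0.3, -0.3]
width: 0.1
```

Emit:
move_arm(
  series=[
    [[0.007, 0, 0], 0],
    [[0.014, 0, 0], 0],
    [[0.021, 0, 0], 0],
    [[0.028, 0, 0], 0],
    [[0.034, 0, 0], 0],
  ],
)

```text
clock: 59.05
eef_pos: [415.6, -139.2, 170.1]
tool_rot: [-3.137, -0.011, 1.26]
force: [-2.1, -4.4, 0.2]
width: -0.1
```

```bash
python3 - <<'E'
from h import *
s=read_state();print(insclamp(s['eef_pos']),s['eef_pos'],s['force'],s['width'])
E
```

```text
[-144.5    0.2] [ 415.57135791 -139.23870947  170.07869173] [-2.11787687 -4.44038785  0.17730259] -0.058481061630333155
```

Emit:
move_arm(
  series=[
    [[0.005, 0, 0], 0],
    [[0.01, 0, 0], 0],
    [[0.014, 0, 0], 0],
    [[0.016, 0, 0], 0],
  ],
)

```text
clock: 59.55
eef_pos: [420.7, -123.3, 170.3]
tool_rot: [-3.137, -0.011, 1.261]
force: [-0.0, -0.1, 0.1]
width: -0.0
```

```bash
python3 - <<'E'
from h import *
s=read_state();print(insclamp(s['eef_pos']),s['force'])
E
```

```text
[-127.8    0.2] [-0.0139262  -0.14433831  0.11617451]
```

Emit:
move_arm(
  series=[
    [[-0.01, 0, 0], 0],
    [[-0.03, 0, 0], 0],
    [[-0.03, 0, -0.04], 0],
    [[-0.03, 0, -0.09], 0],
    [[-0.01, 0, -0.13], 0],
  ],
)

```text
clock: 60.18
eef_pos: [417.2, -136.6, 302.1]
tool_rot: [-3.139, -0.01, 1.256]
force: [0.7, 0.7, -1.3]
width: 0.0
```

Emit:
move_arm(
  series=[
    [[0.05, 0, 0], 0],
    [[0.1, 0, 0], 0],
    [[0.11, 0, 0], 0],
    [[0.11, 0, 0], 0],
    [[0.11, 0, 0], 0],
  ],
)

```text
clock: 60.8
eef_pos: [450.7, -33.9, 303.2]
tool_rot: [-3.139, -0.009, 1.253]
force: [-0.7, 0.1, -0.0]
width: 0.1
```

```bash
python3 - <<'E'
from h import *
c=cam('wrist');i=get_image('wrist'); np.save('c30.npy',c[3]);cv2.imwrite('pics/w30.png',i); stack(i,c,169)
for x in (-132,-112,-92,-72): u,v=proj(c,(*clamp(x),188)).astype(int); print('knob at',x,(u,v),i[v-3:v+4,u-3:u+4].mean())
g=i.mean(2);X=np.arange(60,-70,-1.)
for y in (-17,17): L=np.array([g[tuple(proj(c,(*clamp(x,y),169)).round().astype(int)[::-1])] for x in X]);d=np.diff(L);print(y,[(X[k],round(d[k])) for k in np.argsort(-abs(d))[:6]])
u,v=proj(c,(*clamp(-20),165)).astype(int); j=i[max(v-100,0):v+100,u-110:u+110]
t=get_image('top'); cv2.imwrite('pics/top2.png',t); t=t[185:305,95:420]
a=cv2.resize(j,None,fx=1.6,fy=1.6,interpolation=cv2.INTER_CUBIC);b=cv2.resize(t,None,fx=2.3,fy=2.3,interpolation=cv2.INTER_CUBIC)
o=np.zeros((a.shape[0]+b.shape[0],max(a.shape[1],b.shape[1]),3),np.uint8);o[:a.shape[0],:a.shape[1]]=a;o[a.shape[0]:,:b.shape[1]]=b; print(o.shape)
cv2.imwrite('pics/final.png',o)
E
```

```text
40 edges: +y 22.0 -y -19.5 44 -33
15 edges: +y 21.0 -y -20.0 31 -31
-10 edges: +y 20.0 -y -19.5 41 -31
-20 edges: +y 20.0 -y -19.5 44 -30
-35 edges: +y 20.5 -y -19.5 42 -31
-45 edges: +y 20.0 -y -20.0 17 -32
knob at -132 (np.int64(279), np.int64(317)) 40.42176870748299
knob at -112 (np.int64(279), np.int64(295)) 40.17006802721088
knob at -92 (np.int64(279), np.int64(272)) 47.70068027210884
knob at -72 (np.int64(279), np.int64(248)) 67.89115646258503
-17 [(np.float64(47.0), 68), (np.float64(49.0), -46), (np.float64(-48.0), -44), (np.float64(59.0), 40), (np.float64(-54.0), -39), (np.float64(-47.0), -38)]
17 [(np.float64(60.0), 76), (np.float64(47.0), 57), (np.float64(46.0), 39), (np.float64(49.0), -31), (np.float64(-42.0), -27), (np.float64(48.0), -22)]
(596, 747, 3)
```

View pics/final.png

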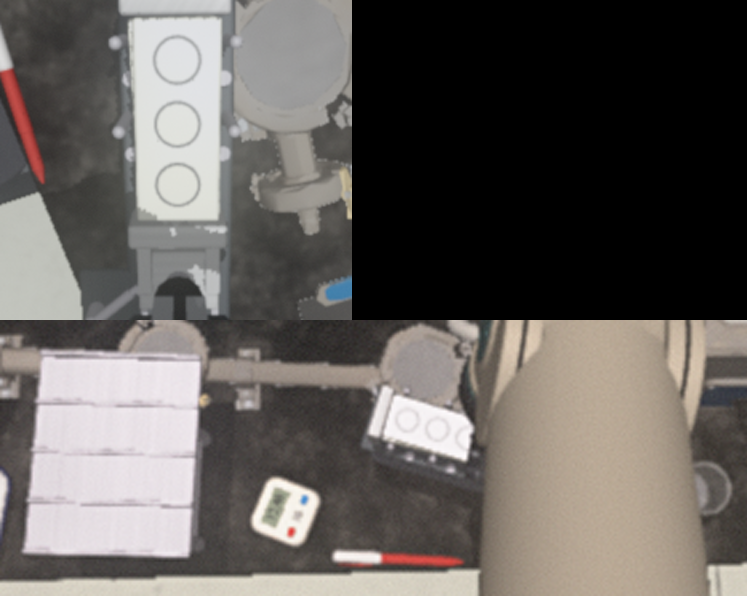

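```bash
python3 -c "
from cell import *
print(finish_job())"
```

```text
the job is handed in; nothing more can be done
None
```

The job is done and handed in at about 61 s. All four plates are stacked wells up on the clamp's bed and held between jaw and fence. I pulled the jaw to its stop, pushed each plate out about 35 mm and carried it over. At the end I pushed the knob off its stop and let the jaw spring in.

**Last checks:**
- **Rack:** it is empty in the final top picture.
- **Stack:** the top plate spans about x +47 to -48 mm, so it touches the fence, with the jaw against its other end. It lies within about 1 mm in y. I judged the lower plates only from above.
- **Bystanders:** the timer looks unmoved and the beaker still stands in its place; I compared them by eye, and the beaker is partly hidden by the arm. I never went near the turquoise look-alike.
- **Robot:** it was clear of everything, with its fingers about 130 mm above the stack.

**What went less well:**
- **Contact forces:** a fingertip came down on the plate below while I was placing plate 3. Wrist force reached about 73 N (limit 120 N) and about 51 N on the retry. I think only a finger was in contact, not the gripper's body, which has the 40 N limit, but I worked that out from the torque readings and did not see it.
- **Short drops:** plate 3 then fell about 14 mm between the guide pins and plate 4 about 5 mm. After each I squared the stack with a light squeeze.

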